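# Turn the wet jug to the marking needle and set the turntable's brake

## Task

The clay jug on the turntable is still wet and must not be touched: push the turntable round by its spokes with a fingertip until the jug's spout points straight at the tip of the marking stand's needle. Then push the knob of the brake lever, which sticks out from under the turntable, away from the robot until it meets its stop. Leave the jug upright in the middle of the wheel with its spout at the needle, and leave the other things on the table where they are.

Things in the scene. Friction and masses are not known exactly. Their poses are not given: they have to be found in the camera images.
- stand: The turntable's fixed cast foot, 156 mm across, on the table; origin on the upright turning axis of the wheel, at table level. Its z is up. On the foot stand two small steel pins (to 50 mm high, 68 mm from the axis), the stops of the brake lever. Its direction on the table varies a little.
- wheel (a joint): Angle of the turntable wheel about its upright axis, rad, growing counter-clockwise seen from above; turns both ways without a stop within the job, and friction (about 0.12 N m) keeps it where it is left. An aluminium disc 180 mm across, its top 85 mm above the table, with four level steel spokes 90 degrees apart sticking out of its rim.
- brake (a joint): Angle of the brake lever, rad: 0 = released, 0.70 = fully on, against its stop; counter-clockwise seen from above is on, which carries its knob away from the robot. It turns about the same upright axis as the wheel and friction (about 0.25 N m) keeps it where it is left. A flat steel bar 14 mm wide, 36 to 44 mm above the table, comes out from under the wheel on the robot's right.
- brake_knob (a point): Centre of the top of the brake lever's knob: an upright black cylinder 18 mm across, reaching from the bar up to 86 mm above the table, 225 mm from the wheel's axis, outside the reach of the spokes.
- gauge: The fixed marking stand: a wooden foot 56 mm across with a 10 mm steel rod 210 mm tall, standing 215 mm from the wheel's axis on the far side. This frame's origin is not on the stand but on the wheel's axis at table level; its x axis points from there to the rod, its z is up.
- needle_tip (a point): Tip of the thin (7 mm) level needle of the marking stand, which points from the rod straight at the wheel's axis; 120 mm from the axis, 188 mm above the table.
- jug: The wet clay jug standing in the middle of the wheel and turning with it, loose, about 0.5 kg: 80 mm across the belly, 125 mm tall, a thick round spout (20 mm) on one side and a thin loop handle (10 mm) opposite, reaching 55 mm from its middle. Origin at the centre of its underside, x towards the spout, z up.
- spout (a point): Tip of the jug's spout, 60 mm from the jug's middle and 118 mm above its underside.
- spoke0 (a point): Centre of the black ball (20 mm across) at the end of one of the wheel's four spokes, 175 mm from the axis, 77.5 mm above the table. The spoke is a round bar 12 mm thick, bare from 92 to 163 mm from the axis, at that same height; free space below it, down to the brake lever (44 mm) or the table.
- spoke1 (a point): Centre of the black ball (20 mm across) at the end of one of the wheel's four spokes, 175 mm from the axis, 77.5 mm above the table. The spoke is a round bar 12 mm thick, bare from 92 to 163 mm from the axis, at that same height; free space below it, down to the brake lever (44 mm) or the table.
- spoke2 (a point): Centre of the black ball (20 mm across) at the end of one of the wheel's four spokes, 175 mm from the axis, 77.5 mm above the table. The spoke is a round bar 12 mm thick, bare from 92 to 163 mm from the axis, at that same height; free space below it, down to the brake lever (44 mm) or the table.
- spoke3 (a point): Centre of the black ball (20 mm across) at the end of one of the wheel's four spokes, 175 mm from the axis, 77.5 mm above the table. The spoke is a round bar 12 mm thick, bare from 92 to 163 mm from the axis, at that same height; free space below it, down to the brake lever (44 mm) or the table.
- rib: Bystander: loose flat wooden shaping rib, 90 x 45 x 8 mm, lying. Origin at the centre of its underside.
- glaze_jar: Bystander: loose lidded brown jar, 60 mm across, 85 mm tall. Origin at the centre of its underside.
- brush: Bystander: loose brush, lying along its x axis.
- bowl: Bystander: loose clay bowl, 110 mm across, 45 mm tall. Origin at the centre of its underside.
- vase: Bystander: loose narrow clay vase, 80 mm across at most, 150 mm tall. Origin at the centre of its underside.
- beaker: Bystander: loose clear plastic cup, 68 mm across, 85 mm tall. Origin at the centre of its underside.
Things that resemble listed ones, but are neither listed nor needed, are in the scene too. Leave any green look-alike of the jug alone.

How it is judged:
By the outcome, as a careful person would: the job done as asked, in the order asked, and still so for the second after the job is handed in, with the robot touching nothing.
It also fails if it takes over 72 s, if anything falls off the work surface, if the arm or the gripper's body presses on something with over 40 N, if the wrist force passes 120 N, or if a joint passes its speed limit or range.

## Robot

A 6-joint arm with a two-finger parallel gripper is mounted at the origin on the work surface. World frame = base frame: x ahead of the robot, y to its left, z up, the work surface at z = 0. Lengths are in m, angles in degrees, forces in N, time in s.
With the tool pointing down it reaches from about 0.4 to 0.825 m from the base axis. Payload 7 kg.
Tool frame: the origin (TCP) lies at the very end of the fingers, on their centre line; the grasp point (between the pads) lies 19 mm behind it (r.grasp_offset is the z of the grasp point in the tool frame, in m); z points along the fingers, y is the direction in which the jaws open and shut (so a half turn about z gives the same grasp; the last joint's range is limited). The gripper opens to 88 mm and grips with 3 to 60 N. Pads are 19 mm wide; open, the fingers measure 130 mm over their backs; the gripper's body (78 mm by 193 mm) begins 47 mm behind the grasp point.
Start: joints at [-57.92, 20.546, 0.682, 0, -70.136, -16.507], TCP at [0.181, -0.65, 0.227] pointing down, gripper open.
Joint ranges: [-176.03, 176.03], [-82.01, 121.73], [-58.28, 71.71], [-173.87, 95.51], [-174.79, -0.11], [-173.66, 173.66]. Speed limits (degrees/s): [136.94, 136.94, 172.46, 180, 180, 180].

## Interface

Orientations are given as [roll, pitch, yaw] about the fixed x, y, z axes, in that order (R = Rz(yaw) Ry(pitch) Rx(roll)).
In Python, from plant import r, capture, calibration, order gives the robot as it stands.
- The arm moves only by the tool servo_tool, never from a script. Its arguments are lists of equal length, an entry for each row: "grip": the closure, from -1 (fully open) to 1 (shut), so that 0 is half open; "translation": the shift along the tool's x, y, z in m, a list of three; "turn": the turn about the tool's z in rad. A call has 1 to 10 rows; each row is the pose to reach, as a shift and turn from the pose commanded when the call began, along the tool's axes at that moment; what a row does not reach only later rows make up. A row lasts 1/12 s, in which the tool goes at most 41.7 mm and 7.16 degrees, less where a joint would pass 70% of its speed; a pose out of reach is approached as far as the arm can. A call with a gripper value outside its range is refused whole. The fingers move at their own pace and stop on an object; "newtons" is the grip in N (left out, the last holds). Time passes only in rows, so rows that repeat a pose let the fingers close. It gives the time, the measured TCP pose, the force and the opening at its end, in the units of the state.
- r.get_state(): the state, without advancing time (a new reading comes with each control period).
- capture(name): name is "scene" or "top" or "wrist"; returns (picture, depth): 480x640x3 uint8, blue, green, red; 480x640 float32, m along the optical axis (not along the pixel's ray), 0 where there is no reading.
- calibration(name): a dict with "fx", "fy", "cx", "cy" (pixels), "view" (4x4, takes a point from world to camera coordinates). Camera axes: x right, y up, looking along -z (the intrinsics and any distortion apply to the point x, -y, -z); pixel columns grow to the right and rows downward; lengths in m; the calibration is good to about 2 mm. A picture is of the moment at which its call begins: read the wrist's pose just before it. calibration takes no time and is no camera call; for the wrist camera it gives the pose at the moment of the call.
- order.close_job(): hands the job in, once; it reports no verdict.
The state is a dict: "time_s": time; "joints": joint angles; "qd": joint speeds; "joint_torque": joint torques, N m; "tcp_pos": TCP position; "eef_rot": TCP orientation; "contact_force": force on the tool from outside, world axes, zero at the start; "moment": the same for the moment, N m; "gripper_width": finger opening in m.
Only numpy, scipy, OpenCV 4.12 (cv2) and the standard library are available. Lean on these libraries where they do the work, as an engineer would, in place of code of your own. Each camera call takes 0.05 s, during which the arm holds its last target.

## Working session

There is one attempt and no reset: what is moved stays moved. The work goes in short steps, Python scripts to look and compute and a tool call to move; the robot and the scene stay as the last step left them, time stands still between calls to the robot, and variables do not carry over. Pictures are saved under pics/ and viewed, and the job is handed in when it is done.

Besides the shell and the picture viewer there is one more tool, called after "Request:" as a command line: name --pt "numbers of a row" for each row, then --argument value for the rest. servo_tool: Moves the arm, as the interface text tells. Its arguments: {"type":"object","properties":{"grip":{"type":"array","items":{"type":"number"}},"translation":{"type":"array","items":{"type":"array","items":{"type":"number"}}},"turn":{"type":"array","items":{"type":"number"}},"newtons":{"type":"number"}},"required":["grip","translation","turn"]}

```bash
mkdir -p pics; ls
python3 - <<'E'
from plant import r,capture,calibration,order
import cv2,numpy as np
s=r.get_state();print(s)
for n in("scene","top"):
    p,d=capture(n);cv2.imwrite(f"pics/{n}0.png",p);np.save(f"pics/{n}0.npy",d)
    c=calibration(n);print(n,c)
E
```

```text
pics
{'time_s': 0.0, 'joints': array([-5.79195227e+01,  2.05907738e+01,  6.34454502e-01, -1.81014002e-02,
       -7.01337547e+01, -1.65067876e+01]), 'qd': array([-0.01659077,  0.08881297, -0.03485649, -0.02882401, -0.02856496,
       -0.03131546]), 'joint_torque': array([-5.36384887e-04, -5.82721031e+01,  2.93068510e+01,  6.99753553e+00,
        6.93037538e-03, -1.14324419e-04]), 'tcp_pos': array([ 0.18106428, -0.6497788 ,  0.22564165]), 'eef_rot': array([ 1.79908803e+02, -9.27967041e-03, -1.64432468e+02]), 'contact_force': array([-0.33928774, -0.93404083,  0.23365241]), 'moment': array([ 0.00251088, -0.05023791,  0.00568973]), 'gripper_width': 0.08768836079344504}
scene {'fx': 465.5480840550109, 'fy': 465.5480840550109, 'cx': 317.7327166461091, 'cy': 237.88132362916937, 'view': array([[ 0.39077376,  0.92043624,  0.00964313, -0.26864611],
       [-0.77502914,  0.32335266,  0.54292991,  0.31837568],
       [ 0.49661424, -0.21963647,  0.83972264, -1.49826485],
       [ 0.        ,  0.        ,  0.        ,  1.        ]])}
top {'fx': 587.8917403597761, 'fy': 587.8917403597761, 'cx': 313.7897127484998, 'cy': 239.0836942048325, 'view': array([[-0.02915969, -0.99955105, -0.00688521,  0.07770553],
       [ 0.99262646, -0.02976707,  0.11750164, -0.55411249],
       [-0.11765384, -0.00340813,  0.99304882, -1.38942578],
       [ 0.        ,  0.        ,  0.        ,  1.        ]])}
```

View pics/scene0.png

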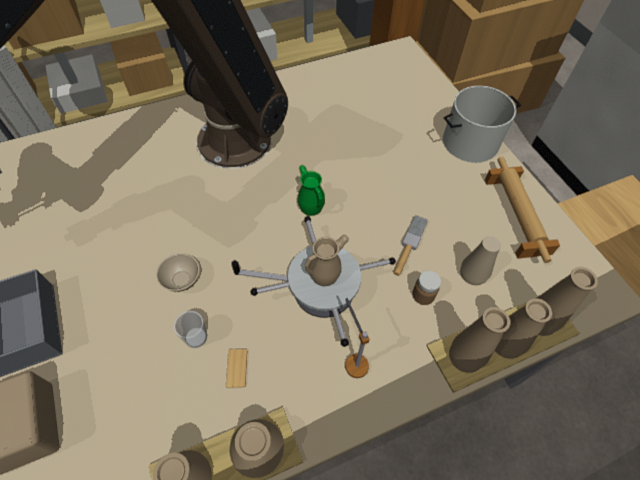

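View pics/top0.png

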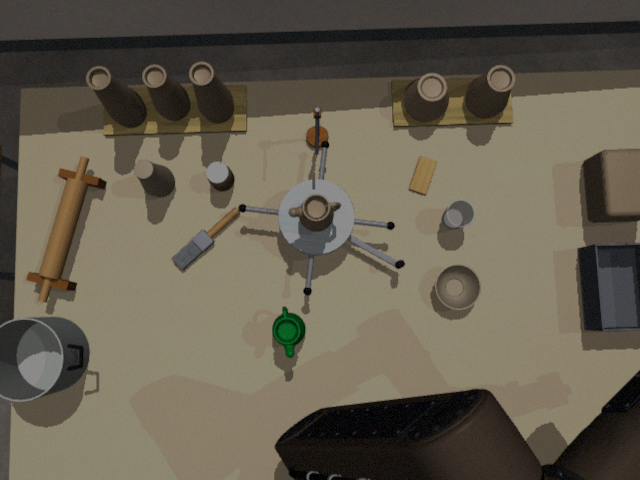

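The top view has world +x up and +y left. The wheel centre is near (316,217), the brown jug near (316,210), the green decoy at (288,330), the needle rod at (317,115), and the brake knob at about (400,264). Next I'll zoom in to tell the spout from the handle.

Run:
```python
import cv2
p=cv2.imread("pics/top0.png");cv2.imwrite("pics/c1.png",cv2.resize(p[90:310,220:420],None,fx=2.7,fy=2.7,interpolation=cv2.INTER_CUBIC))
p=cv2.imread("pics/scene0.png");cv2.imwrite("pics/c2.png",cv2.resize(p[210:390,220:410],None,fx=3.3,fy=3.3,interpolation=cv2.INTER_CUBIC))
```

```text
(no output)
```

View pics/c1.png

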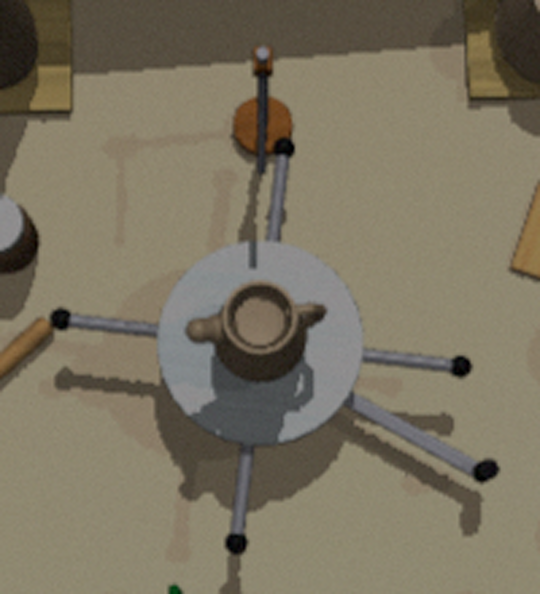

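View pics/c2.png

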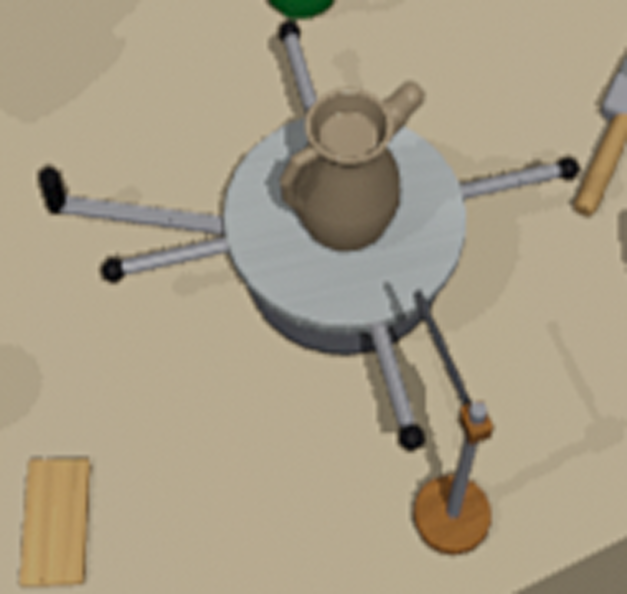

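Chosen jug: the brown one on the wheel. Its spout is the thick blob at crop (197,329), on the +y side. The thin loop handle is at (320,312), and its shadow shows the loop. The green jug and the brown vases on the boards are not targets.

```bash
cat > h.py <<'E'
import numpy as np
def w(c,u,v,z):
    V=c["view"];R=V[:3,:3];o=-R.T@V[:3,3]
    d=R.T@np.array([(u-c["cx"])/c["fx"],-(v-c["cy"])/c["fy"],-1]);return o+d*(z-o[2])/d[2]
def px(c,p):
    q=c["view"][:3,:3]@np.array(p)+c["view"][:3,3];return c["cx"]+c["fx"]*q[0]/-q[2],c["cy"]-c["fy"]*q[1]/-q[2]
E
python3 - <<'E'
from plant import calibration
from h import *
for name,f in (("top",lambda u,v:(220+(u+.5)/2.7-.5,90+(v+.5)/2.7-.5)),("scene",lambda u,v:(220+(u+.5)/3.3-.5,210+(v+.5)/3.3-.5))):
    c=calibration(name)
    P=dict(top=dict(b=[(61,319),(284,147),(460,366),(236,543)],knob=(487,468),spout=(193,329),handle=(322,312),needle=(262,172),rodtop=(262,53),rim=(258,318)),
      scene=dict(b=[(568,168),(411,437),(112,270),(289,32)],knob=(48,174),spout=(414,93),needle=(419,293),rodtop=(479,409)))[name]
    B=np.array([w(c,*f(*q),.0775) for q in P["b"]])[:,:2];C=B.mean(0)
    print(name,"C",C.round(4))
    for b in B: print("ball",b.round(4),np.linalg.norm(b-C).round(4),np.degrees(np.arctan2(*(b-C)[::-1])).round(1))
    for k,z in dict(knob=.086,spout=.203,handle=.17,needle=.188,rodtop=.21,rim=.21).items():
        if k in P:
            q=w(c,*f(*P[k]),z)[:2];print(k,q.round(4),np.linalg.norm(q-C).round(4),np.degrees(np.arctan2(*(q-C)[::-1])).round(1))
E
```

```text
top C [0.6044 0.0543]
ball [0.6302 0.2277] 0.1753 81.5
ball [0.7784 0.028 ] 0.176 -8.6
ball [ 0.5782 -0.1188] 0.175 -98.6
ball [0.4306 0.0802] 0.1756 171.5
knob [ 0.4881 -0.1369] 0.2237 -121.3
spout [0.5968 0.1074] 0.0536 98.1
handle [0.6132 0.0033] 0.0517 -80.2
needle [0.7266 0.0488] 0.1224 -2.6
rodtop [0.8188 0.046 ] 0.2146 -2.2
rim [0.6029 0.0556] 0.002 137.7
scene C [0.6063 0.051 ]
ball [0.6322 0.2246] 0.1755 81.5
ball [0.7793 0.0252] 0.1749 -8.5
ball [ 0.58   -0.1226] 0.1755 -98.6
ball [0.4337 0.0767] 0.1745 171.5
knob [ 0.4901 -0.1416] 0.2249 -121.1
spout [0.5962 0.104 ] 0.054 100.7
needle [0.7283 0.0474] 0.122 -1.7
rodtop [0.8207 0.0427] 0.2146 -2.2
```

Run:
```python
from plant import calibration
from h import *
import cv2
c=calibration("top");d=np.load("pics/top0.npy");p=cv2.imread("pics/top0.png")
V=c["view"];v,u=np.mgrid[:480,:640]
q=np.stack([(u-c["cx"])/c["fx"]*d,-(v-c["cy"])/c["fy"]*d,-d],-1);W=(q-V[:3,3])@V[:3,:3]
hsv=cv2.cvtColor(p,cv2.COLOR_BGR2HSV)
m=(hsv[...,0]>45)&(hsv[...,0]<75)&(hsv[...,1]>150)&(d>0)&(u>260)&(u<320)&(v>300)&(v<370)
print("green",W[m].min(0),W[m].max(0))
for n,(a,b,e,f) in dict(jug=(285,345,190,235),beaker=(440,475,200,235),bowl=(430,485,262,312),knob=(393,407,258,270)).items():
    X=W[e:f,a:b].reshape(-1,3);print(n,"maxz",np.percentile(X[:,2],99.5).round(3),X[X[:,2]>.02].min(0).round(3),X[X[:,2]>.02].max(0).round(3))
```

```text
green [0.28642053 0.09026726 0.02990499] [0.39476508 0.16230116 0.13233897]
jug maxz 0.216 [ 0.389 -0.013  0.076] [0.669 0.128 1.445]
beaker maxz 1.283 [ 0.389 -0.316  0.021] [0.633 0.056 1.445]
bowl maxz 0.052 [ 0.378 -0.33   0.02 ] [0.485 0.056 1.445]
knob maxz 0.091 [ 0.478 -0.146  0.04 ] [ 0.499 -0.126  0.091]
```

Request:
servo_tool --grip '[0,1,1,1,1,1,1,1,1,1]' --pt "-0.015 0.011 0" --pt "-0.045 0.033 0" --pt "-0.078 0.057 0" --pt "-0.11 0.08 0" --pt "-0.143 0.104 0" --pt "-0.175 0.127 0" --pt "-0.208 0.151 0" --pt "-0.24 0.174 0" --pt "-0.27 0.196 0" --pt "-0.29 0.21 0" --turn '[-0.04,-0.12,-0.2,-0.28,-0.36,-0.44,-0.52,-0.6,-0.68,-0.74]' --newtons 10

```text
time_s: 0.93
tcp_pos: [0.4055, -0.3675, 0.2265]
eef_rot: [180.0, 0.0, -121.7]
contact_force: [0.4, -0.5, -0.3]
gripper_width: 0.0263
```

```bash
cat >> h.py <<'E'
C0=np.array([.6055,.0525])
def rel(x,y,z,yaw,cur=None):
    from plant import r
    if cur is None:
        s=r.get_state();t=s["tcp_pos"];y0=s["eef_rot"][2]
    else: t,y0=np.array(cur[:3]),cur[3]
    a=np.radians(y0);d=np.array([x,y,z])-t
    return [round(v,4) for v in (np.cos(a)*d[0]+np.sin(a)*d[1],np.sin(a)*d[0]-np.cos(a)*d[1],-d[2])],round(-np.radians((yaw-y0+180)%360-180),3)
def pol(th,rad=.14): return C0+rad*np.array([np.cos(np.radians(th)),np.sin(np.radians(th))])
E
python3 - <<'E'
from h import *
from plant import r
s=r.get_state();print(s["time_s"],s["tcp_pos"],s["eef_rot"],s["gripper_width"],s["contact_force"])
print(rel(*pol(-80),.227,-80))
E
```

```text
0.9333 [ 0.40549779 -0.36746887  0.22649024] [ 1.79996278e+02  2.29154031e-02 -1.21708858e+02] 0.02631377098631948 [ 0.37168355 -0.54142709 -0.30031506]
([np.float64(-0.3579), np.float64(-0.0426), np.float64(-0.0005)], np.float64(-0.728))
```

Request:
servo_tool --grip '[1,1,1,1,1,1,1,1,1,1]' --pt "-0.036 -0.004 0" --pt "-0.075 -0.009 0" --pt "-0.115 -0.014 0" --pt "-0.155 -0.018 0" --pt "-0.195 -0.023 0" --pt "-0.235 -0.028 0" --pt "-0.275 -0.033 0" --pt "-0.315 -0.037 0" --pt "-0.345 -0.041 0" --pt "-0.358 -0.043 0" --turn '[-0.07,-0.15,-0.23,-0.31,-0.39,-0.47,-0.55,-0.63,-0.7,-0.73]'

```text
time_s: 1.77
tcp_pos: [0.6323, -0.0861, 0.2256]
eef_rot: [180.0, 0.0, -79.8]
contact_force: [0.2, -1.0, -0.3]
gripper_width: 0.0007
```

Run:
```python
from h import *
from plant import r,capture
import cv2
s=r.get_state();print(s["time_s"],s["tcp_pos"],s["eef_rot"],s["gripper_width"],s["contact_force"])
print(rel(*pol(-80),.066,-80))
cv2.imwrite("pics/s1.png",capture("scene")[0]);cv2.imwrite("pics/w1.png",capture("wrist")[0])
```

```text
1.7667 [ 0.63234416 -0.08612742  0.22559467] [ 1.79960218e+02  1.29025718e-02 -7.98307998e+01] 0.0006804734307616792 [ 0.16008839 -0.98430305 -0.28340037]
([np.float64(-0.0012), np.float64(0.0024), np.float64(0.1596)], np.float64(0.003))
```

View pics/s1.png

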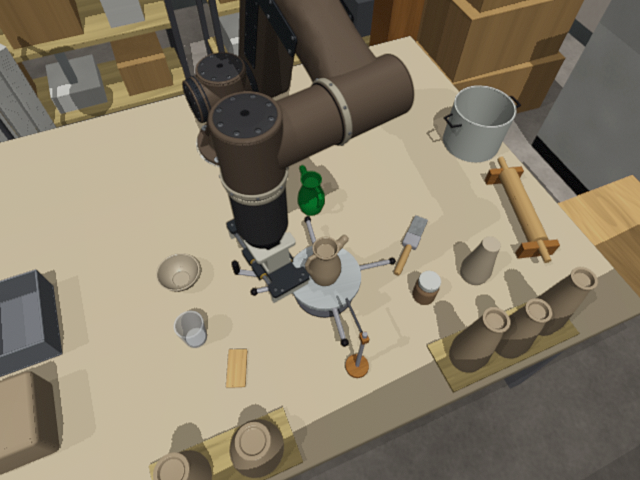

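View pics/w1.png

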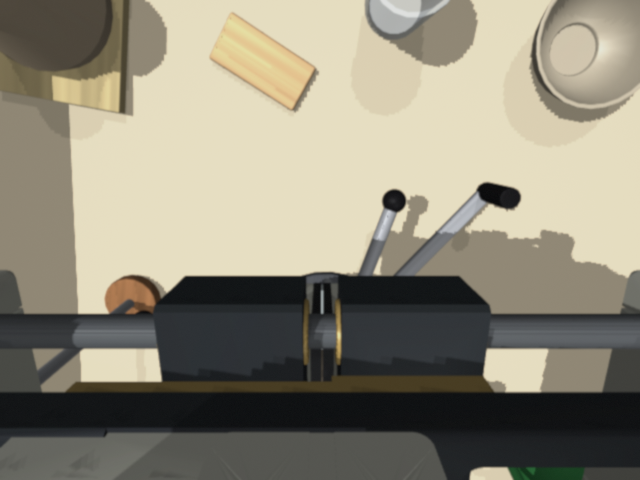

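Run:
```python
from h import *
print(rel(*pol(-73),.066,-75))
```

```text
([np.float64(-0.0033), np.float64(-0.0159), np.float64(0.1594)], np.float64(-0.088))
```

Request:
servo_tool --grip '[1,1,1,1,1,1,1,1]' --pt "-0.002 -0.01 0.01" --pt "-0.003 -0.016 0.035" --pt "-0.003 -0.016 0.06" --pt "-0.003 -0.016 0.085" --pt "-0.003 -0.016 0.11" --pt "-0.003 -0.016 0.135" --pt "-0.003 -0.016 0.15" --pt "-0.003 -0.016 0.159" --turn '[-0.04,-0.09,-0.09,-0.09,-0.09,-0.09,-0.09,-0.09]'

```text
time_s: 2.53
tcp_pos: [0.6436, -0.0849, 0.0651]
eef_rot: [179.8, 0.0, -75.2]
contact_force: [-0.4, -0.3, 0.3]
gripper_width: 0.0003
```

Run:
```python
from h import *
from plant import r,capture
import cv2
s=r.get_state();print(s["time_s"],s["tcp_pos"],s["eef_rot"],s["contact_force"])
p=capture("scene")[0];cv2.imwrite("pics/s2.png",cv2.resize(p[200:380,200:400],None,fx=3.3,fy=3.3,interpolation=cv2.INTER_CUBIC))
```

```text
2.5333 [ 0.64356775 -0.08489889  0.06511892] [ 1.79787463e+02  4.38177509e-02 -7.51860110e+01] [-0.40715343 -0.25157958  0.25562501]
```

View pics/s2.png

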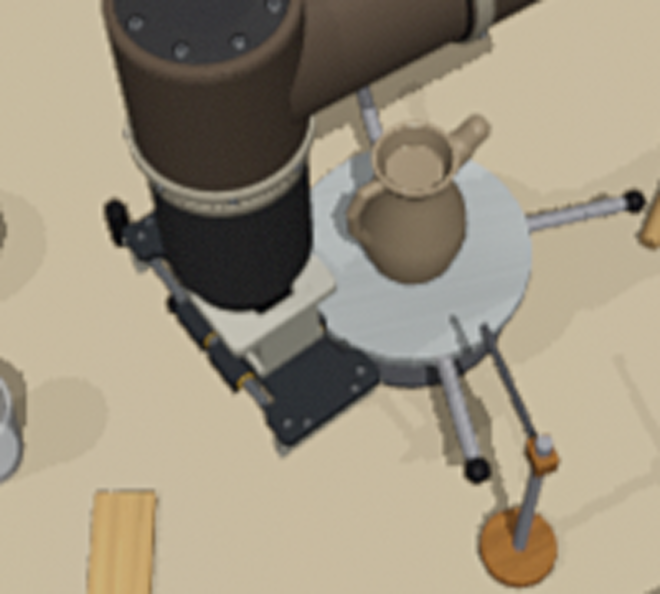

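Request:
servo_tool --grip '[1,1,1,1,1,1,1,1,1,1]' --pt "0 0.005 0" --pt "-0.0003 0.01 0" --pt "-0.0008 0.0146 0" --pt "-0.0014 0.0195 0" --pt "-0.0021 0.0243 0" --pt "-0.0027 0.0267 0" --pt "-0.0034 0.0302 0" --pt "-0.0048 0.0362 0" --pt "-0.0065 0.0421 0" --pt "-0.0084 0.0479 0" --turn '[0.035,0.07,0.105,0.14,0.175,0.192,0.218,0.262,0.305,0.349]'

```text
time_s: 3.42
tcp_pos: [0.5978, -0.0884, 0.0687]
eef_rot: [-179.9, 0.0, -95.2]
contact_force: [1.3, -0.4, -0.2]
gripper_width: 0.0004
```

Request:
servo_tool --grip '[1,1,1,1,1,1,1,1,1,1]' --pt "-0.0002 0.0073 0" --pt "-0.0008 0.0146 0" --pt "-0.0017 0.0219 0" --pt "-0.0031 0.0291 0" --pt "-0.0048 0.0362 0" --pt "-0.0069 0.0433 0" --pt "-0.0093 0.0502 0" --pt "-0.0121 0.0569 0" --pt "-0.0153 0.0636 0" --pt "-0.0188 0.07 0" --turn '[0.0524,0.1047,0.1571,0.2094,0.2618,0.3142,0.3665,0.4189,0.4712,0.5236]'

```text
time_s: 4.25
tcp_pos: [0.5294, -0.0634, 0.0686]
eef_rot: [-179.9, 0.0, -125.2]
contact_force: [0.6, -1.6, -0.2]
gripper_width: 0.0008
```

```bash
cat > look.py <<'E'
import sys
from h import *
from plant import r,capture
import cv2
s=r.get_state();print(s["time_s"],s["tcp_pos"].round(4),s["eef_rot"].round(1),s["contact_force"].round(1))
d=s["tcp_pos"][:2]-C0;print("theta",np.degrees(np.arctan2(d[1],d[0])),"r",np.hypot(*d))
n=sys.argv[1]
for cam,a in (("scene",(200,380,200,400)),("top",(90,310,220,420))):
    p=capture(cam)[0];cv2.imwrite(f"pics/{n}{cam}.png",p)
    cv2.imwrite(f"pics/{n}{cam}c.png",cv2.resize(p[a[0]:a[1],a[2]:a[3]],None,fx=2.7,fy=2.7,interpolation=cv2.INTER_CUBIC))
E
python3 look.py a
```

```text
4.25 [ 0.5294 -0.0634  0.0686] [-179.9    0.  -125.2] [ 0.6 -1.6 -0.2]
theta -123.30083440060132 r 0.138670998904634
```

View pics/ascenec.png

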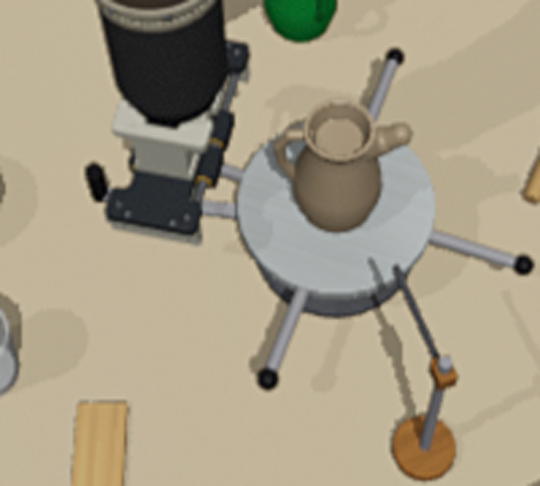

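View pics/atopc.png

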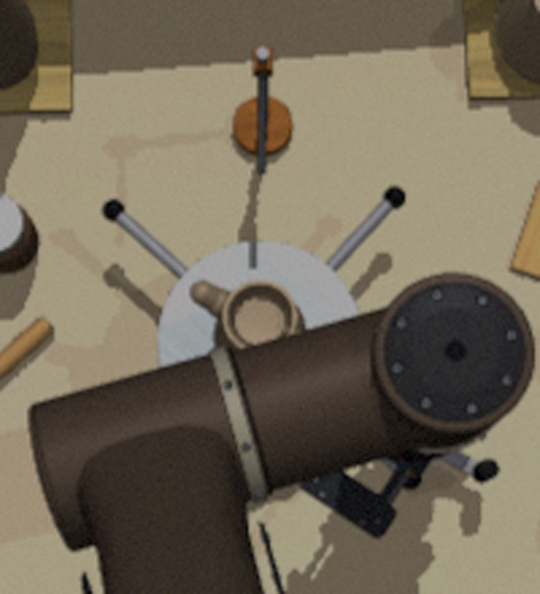

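Request:
servo_tool --grip '[1,1,1,1,1,1,1,1,1,1]' --pt "-0.0002 0.0073 0.003" --pt "-0.0008 0.0146 0.006" --pt "-0.0017 0.0219 0.008" --pt "-0.0031 0.0291 0.008" --pt "-0.0048 0.0362 0.008" --pt "-0.0069 0.0433 0.008" --pt "-0.0093 0.0502 0.008" --pt "-0.0121 0.0569 0.008" --pt "-0.0153 0.0636 0.008" --pt "-0.0188 0.07 0.008" --turn '[0.0524,0.1047,0.1571,0.2094,0.2618,0.3142,0.3665,0.4189,0.4712,0.5236]'

```text
time_s: 5.18
tcp_pos: [0.4829, -0.0076, 0.06]
eef_rot: [-180.0, 0.0, -155.1]
contact_force: [-1.4, -1.5, 0.0]
gripper_width: 0.0004
```

```bash
python3 look.py b
```

```text
5.1833 [ 0.4829 -0.0076  0.06  ] [-180.     0.  -155.1] [-1.4 -1.5  0. ]
theta -153.89248915542905 r 0.13657057365097652
```

View pics/bscenec.png

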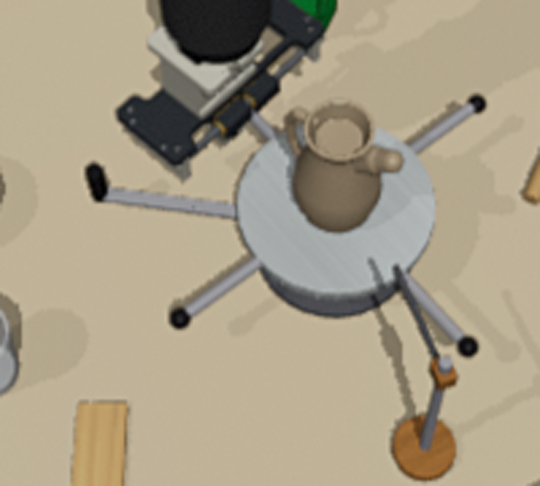

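View pics/btopc.png

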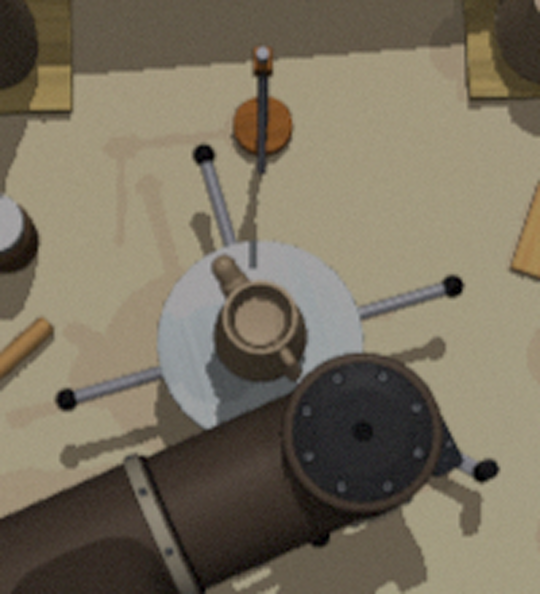

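Run:
```python
from plant import calibration
from h import *
c=calibration("top");f=lambda u,v:(220+(u+.5)/2.7-.5,90+(v+.5)/2.7-.5)
C=np.array([.6044,.0543])
for n,u,v,z in(("ball",204,154,.0775),("ball",453,286,.0775),("ball",67,399,.0775),("spout",220,263,.203),("handle",294,370,.17),("needle",262,172,.188)):
    q=w(c,*f(u,v),z)[:2]-C;print(n,np.hypot(*q).round(4),np.degrees(np.arctan2(q[1],q[0])).round(1))
print(w(c,*f(259,317),.21))
```

```text
ball 0.1756 14.7
ball 0.1759 -75.3
ball 0.175 104.8
spout 0.0542 33.9
handle 0.0466 -145.1
needle 0.1224 -2.6
[0.60365432 0.05480264 0.21      ]
```

Run:
```python
from h import *
for i in range(1,11):
    th=-153.9-2.4*i; print(rel(*pol(th,.1366),.06,-155.1-min(25,5*i)))
```

```text
([np.float64(0.0004), np.float64(0.0054), np.float64(0.0001)], np.float64(0.09))
([np.float64(0.0001), np.float64(0.0111), np.float64(0.0001)], np.float64(0.177))
([np.float64(-0.0003), np.float64(0.0168), np.float64(0.0001)], np.float64(0.264))
([np.float64(-0.0011), np.float64(0.0224), np.float64(0.0001)], np.float64(0.352))
([np.float64(-0.002), np.float64(0.0281), np.float64(0.0001)], np.float64(0.439))
([np.float64(-0.0033), np.float64(0.0337), np.float64(0.0001)], np.float64(0.439))
([np.float64(-0.0047), np.float64(0.0392), np.float64(0.0001)], np.float64(0.439))
([np.float64(-0.0064), np.float64(0.0447), np.float64(0.0001)], np.float64(0.439))
([np.float64(-0.0083), np.float64(0.0501), np.float64(0.0001)], np.float64(0.439))
([np.float64(-0.0104), np.float64(0.0554), np.float64(0.0001)], np.float64(0.439))
```

Request:
servo_tool --grip '[1,1,1,1,1,1,1,1,1,1]' --pt "0.0004 0.0054 0" --pt "0.0001 0.0111 0" --pt "-0.0003 0.0168 0" --pt "-0.0011 0.0224 0" --pt "-0.002 0.028 0" --pt "-0.0033 0.0337 0" --pt "-0.0047 0.0392 0" --pt "-0.0064 0.0447 0" --pt "-0.008 0.049 0" --pt "-0.0085 0.051 0" --turn '[0.09,0.177,0.264,0.352,0.439,0.439,0.439,0.439,0.439,0.439]'

```text
time_s: 6.12
tcp_pos: [0.4692, 0.043, 0.0597]
eef_rot: [180.0, 0.0, 179.9]
contact_force: [0.4, -0.3, 0.5]
gripper_width: 0.0006
```

```bash
python3 look.py d
```

```text
6.1167 [0.4692 0.043  0.0597] [180.    0.  179.9] [ 0.4 -0.3  0.5]
theta -176.02500982228577 r 0.1366575211997487
```

View pics/dscenec.png

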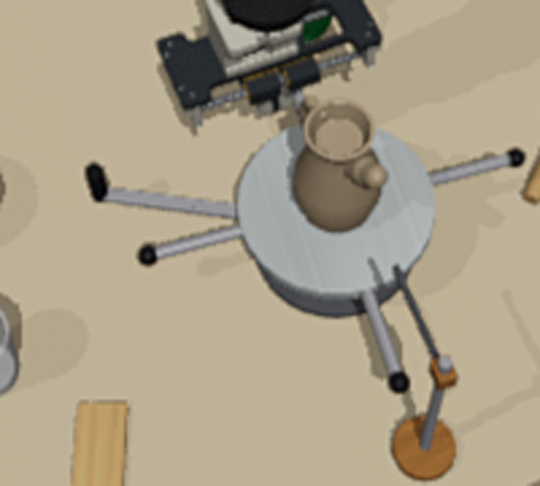

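View pics/dtopc.png

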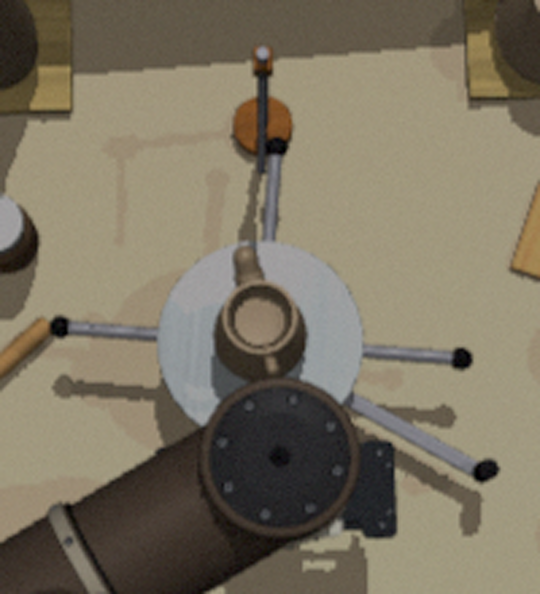

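Run:
```python
from plant import calibration
from h import *
import cv2
c=calibration("top");f=lambda u,v:(220+(u+.5)/2.7-.5,90+(v+.5)/2.7-.5)
C=np.array([.6044,.0543])
for n,u,v,z in(("ball",277,146,.0775),("ball",461,357,.0775),("ball",60,327,.0775)):
    q=w(c,*f(u,v),z)[:2]-C;print(n,np.hypot(*q).round(4),np.degrees(np.arctan2(q[1],q[0])).round(1))
def strip(name,C,wins):
    c=calibration(name);out=[]
    for n in "0bd":
        p=cv2.imread(f"pics/{name}0.png" if n=="0" else f"pics/{n}{name}.png")
        u,v=px(c,[*C,.2]);u,v=int(u),int(v)
        a=cv2.getRectSubPix(p,(44,44),(u,v));out.append(cv2.resize(a,None,fx=6,fy=6,interpolation=cv2.INTER_CUBIC));print(name,n,u,v)
    return np.hstack(out)
cv2.imwrite("pics/st.png",np.vstack([strip("top",(.6044,.0543),0),strip("scene",(.6063,.051),0)]))
```

```text
ball 0.1762 -6.6
ball 0.1753 -96.0
ball 0.1753 83.9
top 0 315 207
top b 315 207
top d 315 207
scene 0 325 249
scene b 325 249
scene d 325 249
```

View pics/st.png

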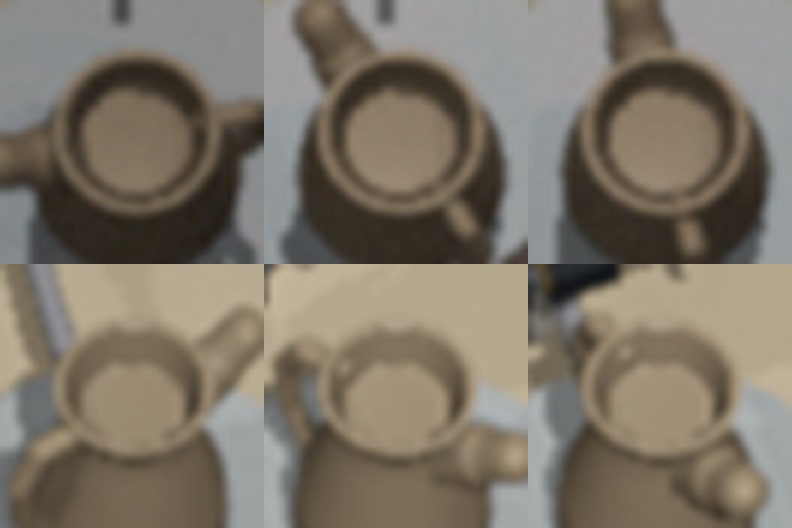

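Run:
```python
from plant import calibration
from h import *
for name,C,base,its in (("top",(.6044,.0543),(315,207),{"0":((137,133),(20,162)),"b":((400-264,133),(325-264,30)),"d":((665-528,133),(638.5-528,20))}),
  ("scene",(.6063,.051),(325,249),{"0":((135,125),(243,62)),"b":((395-264,125),(513-264,193)),"d":((660-528,125),(743-528,228))})):
    c=calibration(name)
    g=lambda p:(base[0]-22+p[0]/6,base[1]-22+p[1]/6)
    for k,(rim,sp) in its.items():
        R=w(c,*g(rim),.21)[:2];
        for z in(.195,.203):
            q=w(c,*g(sp),z)[:2];o=[]
            for cc in (R,np.array(C)):
                e=q-cc;o+=[np.hypot(*e).round(4),np.degrees(np.arctan2(e[1],e[0])).round(1)]
            print(name,k,z,R.round(4),o)
```

```text
top 0 0.195 [0.6035 0.0543] [np.float64(0.0428), np.float64(99.0), np.float64(0.043), np.float64(100.2)]
top 0 0.203 [0.6035 0.0543] [np.float64(0.0428), np.float64(100.8), np.float64(0.043), np.float64(102.0)]
top b 0.195 [0.6035 0.0547] [np.float64(0.0485), np.float64(32.2), np.float64(0.048), np.float64(33.2)]
top b 0.203 [0.6035 0.0547] [np.float64(0.0471), np.float64(33.1), np.float64(0.0465), np.float64(34.2)]
top d 0.195 [0.6035 0.0543] [np.float64(0.045), np.float64(10.6), np.float64(0.0441), np.float64(10.9)]
top d 0.203 [0.6035 0.0543] [np.float64(0.0433), np.float64(11.0), np.float64(0.0424), np.float64(11.3)]
scene 0 0.195 [0.6074 0.0505] [np.float64(0.0563), np.float64(109.0), np.float64(0.0555), np.float64(108.1)]
scene 0 0.203 [0.6074 0.0505] [np.float64(0.0525), np.float64(105.2), np.float64(0.0518), np.float64(104.2)]
scene b 0.195 [0.6068 0.0491] [np.float64(0.0482), np.float64(42.4), np.float64(0.0474), np.float64(40.3)]
scene b 0.203 [0.6068 0.0491] [np.float64(0.0498), np.float64(37.2), np.float64(0.0491), np.float64(35.1)]
scene d 0.195 [0.607  0.0495] [np.float64(0.0464), np.float64(18.1), np.float64(0.0466), np.float64(16.0)]
scene d 0.203 [0.607  0.0495] [np.float64(0.0496), np.float64(14.2), np.float64(0.0499), np.float64(12.3)]
```

Request:
servo_tool --grip '[1,1,1,1,1,1,1,1]' --pt "0 0.004 0" --pt "0 0.008 0" --pt "0 0.012 0" --pt "0 0.016 0" --pt "0 0.02 0" --pt "0 0.0225 0" --pt "0 0.024 0" --pt "0 0.024 0" --turn '[0,0,0,0,0,0,0,0]'

```text
time_s: 6.88
tcp_pos: [0.469, 0.0668, 0.0595]
eef_rot: [180.0, -0.0, 179.8]
contact_force: [0.9, -0.6, 1.5]
gripper_width: 0.0004
```

```bash
python3 look.py e
```

```text
6.8833 [0.469  0.0668 0.0595] [180.   -0.  179.8] [ 0.9 -0.6  1.5]
theta 174.0334135984462 r 0.13727821502950216
```

View pics/etopc.png

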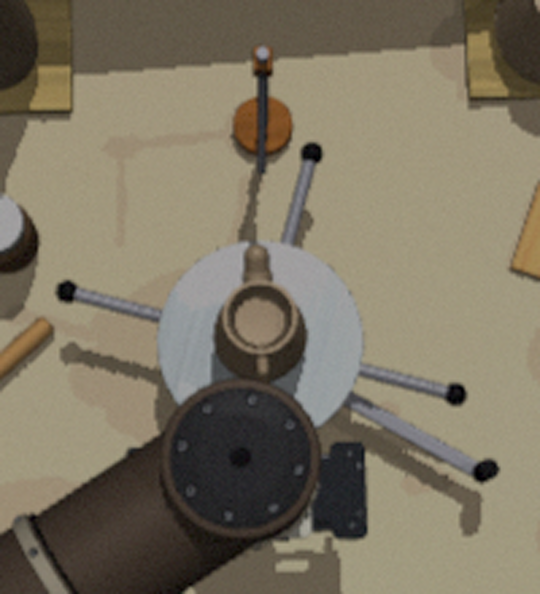

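View pics/escene.png

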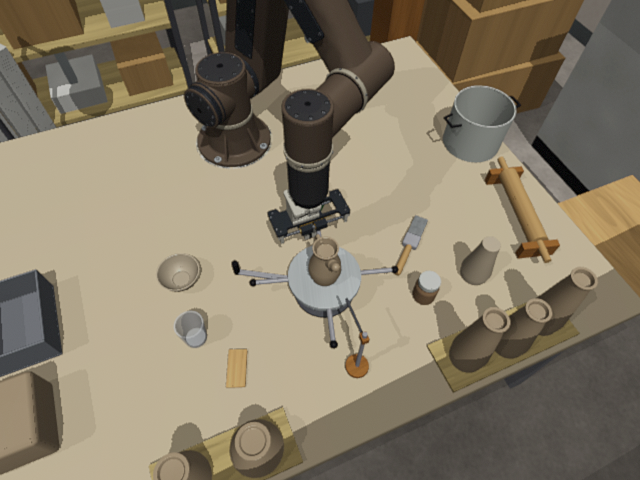

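Request:
servo_tool --grip '[1,1,1,1,1,1,1,1,1,1]' --pt "0 -0.006 0" --pt "0 -0.012 0" --pt "0 -0.012 -0.01" --pt "0.004 -0.012 -0.04" --pt "0.008 -0.012 -0.075" --pt "0.01 -0.012 -0.11" --pt "0.01 -0.012 -0.15" --pt "0.01 -0.012 -0.19" --pt "0.01 -0.012 -0.22" --pt "0.01 -0.012 -0.24" --turn '[0,0,0,0,0,0,0,0,0,0]'

```text
time_s: 7.82
tcp_pos: [0.4596, 0.0538, 0.3034]
eef_rot: [179.9, 0.2, 179.8]
contact_force: [0.4, 0.7, 0.1]
gripper_width: 0.0004
```

```bash
python3 - <<'E'
from h import *
from plant import *
s=r.get_state();print(s["time_s"],s["tcp_pos"],s["eef_rot"],s["joints"])
c=calibration("wrist");V=c["view"];R=V[:3,:3];print(c["fx"],c["cy"],-R.T@V[:3,3],"look",-R[2],"up",R[1])
E
python3 look.py f
```

```text
7.8167 [0.45957516 0.05382413 0.30344633] [179.89578808   0.24964938 179.78944742] [ 3.12052577e+01 -2.76969087e+00 -1.75604268e+01  4.26575089e-02
 -7.49418956e+01 -1.21426569e+02]
369.97766902038654 245.10787061944671 [0.38955003 0.05354417 0.46149847] look [ 0.26412492  0.00131874 -0.96448758] up [-0.96448514  0.00299273 -0.26412017]
7.8167 [0.4596 0.0538 0.3034] [179.9   0.2 179.8] [0.4 0.7 0.1]
theta 179.48010897092308 r 0.14593084604741124
```

View pics/ftopc.png

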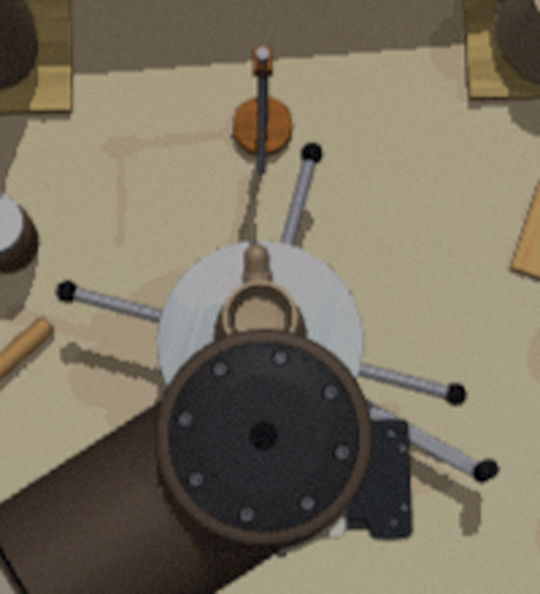

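Run:
```python
from h import *
print(rel(.655,.152,.29,-90))
```

```text
([np.float64(-0.1942), np.float64(0.0985), np.float64(0.0135)], np.float64(-1.574))
```

Request:
servo_tool --grip '[1,1,1,1,1,1,1,1,1,1]' --pt "-0.008 0.004 0" --pt "-0.028 0.014 0" --pt "-0.05 0.025 0" --pt "-0.075 0.038 0" --pt "-0.1 0.05 0" --pt "-0.125 0.063 0" --pt "-0.15 0.075 0" --pt "-0.17 0.087 0.005" --pt "-0.185 0.094 0.01" --pt "-0.194 0.098 0.013" --turn '[-0.12,-0.24,-0.36,-0.48,-0.6,-0.72,-0.84,-0.96,-1.08,-1.2]'

```text
time_s: 8.75
tcp_pos: [0.6542, 0.1517, 0.2836]
eef_rot: [179.9, -0.1, -111.1]
contact_force: [-0.4, 0.3, -0.7]
gripper_width: 0.0006
```

Request:
servo_tool --grip '[1,1,1,1,1,1]' --pt "0 0 0" --pt "0 0 0" --pt "0 0 0" --pt "0 0 0" --pt "0 0 0" --pt "0 0 0" --turn '[-0.12,-0.24,-0.34,-0.37,-0.37,-0.37]'

```text
time_s: 9.25
tcp_pos: [0.653, 0.1511, 0.2856]
eef_rot: [179.9, -0.0, -90.4]
contact_force: [-0.9, -0.1, -0.0]
gripper_width: 0.0003
```

```bash
cat > wl.py <<'E'
import sys,pickle
from h import *
from plant import *
import cv2
s=r.get_state();c=calibration("wrist");p,d=capture("wrist")
print(s["time_s"],s["tcp_pos"],s["eef_rot"],np.abs(s["qd"]).max())
n=sys.argv[1];cv2.imwrite(f"pics/{n}.png",p);pickle.dump(c,open(f"pics/{n}.pkl","wb"));np.save(f"pics/{n}.npy",d)
E
python3 wl.py w2
```

```text
9.25 [0.65300207 0.1510902  0.28560846] [ 1.79922443e+02 -2.70929925e-02 -9.03520709e+01] 0.5841742215046758
```

View pics/w2.png

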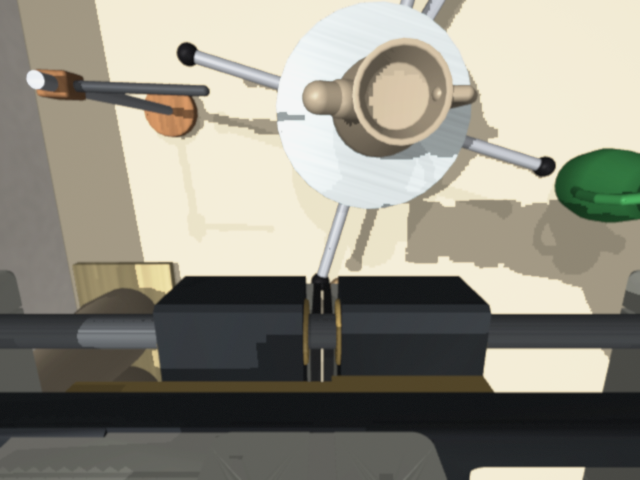

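Run:
```python
import cv2
p=cv2.imread("pics/w2.png")
a=cv2.resize(p[20:180,290:490],None,fx=4,fy=4,interpolation=cv2.INTER_CUBIC)
for i in range(0,800,100): cv2.putText(a,str(290+i//4),(i,630),0,.4,(0,0,255),1);cv2.line(a,(i,0),(i,8),(0,0,255),1)
for i in range(0,640,100): cv2.putText(a,str(20+i//4),(0,i+4),0,.4,(0,0,255),1)
cv2.imwrite("pics/w2c.png",a[:600])
cv2.imwrite("pics/w2n.png",cv2.resize(p[50:130,20:220],None,fx=4,fy=4,interpolation=cv2.INTER_CUBIC))
```

```text
(no output)
```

View pics/w2c.png

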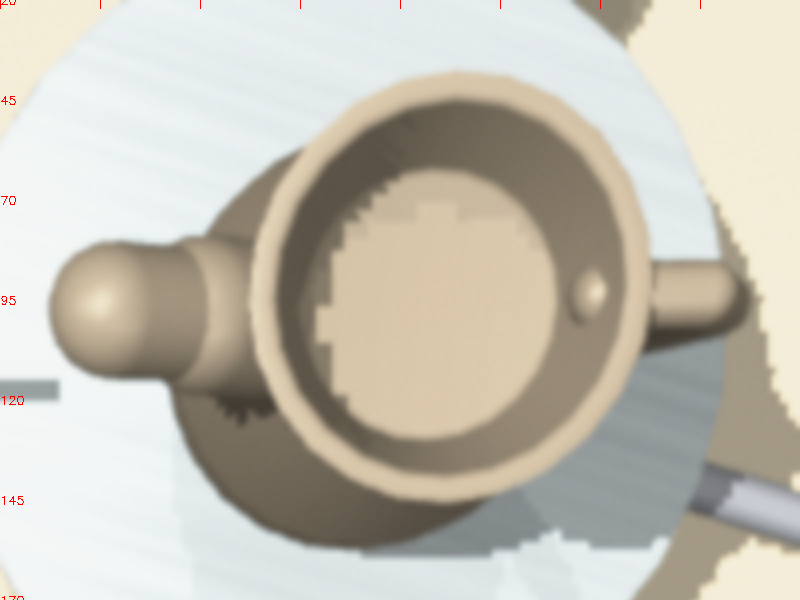

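View pics/w2n.png

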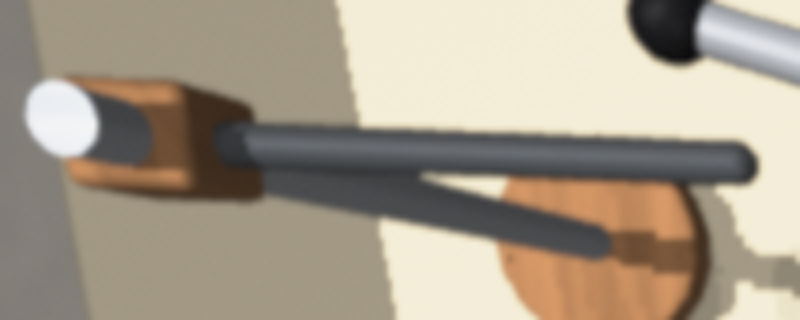

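Run:
```python
from h import *
import pickle
c=pickle.load(open("pics/w2.pkl","rb"))
W=lambda u,v,z:w(c,u,v,z)[:2]
rim=W(402.75,91.5,.21);rod=W(35.5,79.75,.21);tip=W(205.5,90.5,.188);ns=W(82.5,85.75,.188)
print("rim",rim,"rod",rod,"tip",tip,"ns",ns)
b=[W(187,54,.0775),W(545,166,.0775)];ax=(b[0]+b[1])/2;print("axis from balls",ax,np.linalg.norm(b[0]-b[1]))
print("ball",np.degrees(np.arctan2(*(b[0]-b[1])[::-1])))
A=lambda p,q:np.degrees(np.arctan2(*(p-q)[::-1])).round(2)
print("needle",A(tip,ax),A(rod,ax),A(rod,tip),A(ns,tip), "len",np.linalg.norm(tip-ax),np.linalg.norm(rod-ax))
for z in(.19,.195,.2,.203):
    q=W(319.5,97.5,z);print(z,q,"r",np.linalg.norm(q-rim).round(4),"A rim",A(q,rim),"A ax",A(q,ax))
for z in(.16,.175,.19):
    q=W(290+728/4,20+297/4,z);print("handle",z,np.linalg.norm(q-rim).round(4),A(rim,q),A(ax,q))
```

```text
rim [0.60506055 0.05054829] rod [0.81991048 0.04313018] tip [0.7275742  0.04647629] ns [0.80618837 0.04326451]
axis from balls [0.60481681 0.05113319] 0.3521875444105751
ball -16.56938733361225
needle -2.17 -2.13 -2.08 -2.34 len 0.12284569204687994 0.21524249797449443
0.19 [0.65420682 0.05127708] r 0.0492 A rim 0.85 A ax 0.17
0.195 [0.65419042 0.0518626 ] r 0.0491 A rim 1.53 A ax 0.85
0.2 [0.65417402 0.05244811] r 0.0492 A rim 2.22 A ax 1.53
0.203 [0.65416417 0.05279942] r 0.0492 A rim 2.62 A ax 1.93
handle 0.16 0.0602 4.23 4.8
handle 0.175 0.0544 2.73 3.36
handle 0.19 0.0486 0.88 1.58
```

```bash
cat > fit.py <<'E'
import sys,pickle
from h import *
from scipy.optimize import least_squares
n=sys.argv[1];x0,x1,y0,y1=map(int,sys.argv[2:6])
c=pickle.load(open(f"pics/{n}.pkl","rb"));d=np.load(f"pics/{n}.npy")
V=c["view"];v,u=np.mgrid[:480,:640]
q=np.stack([(u-c["cx"])/c["fx"]*d,-(v-c["cy"])/c["fy"]*d,-d],-1);W=(q-V[:3,3])@V[:3,:3]
X=W[y0:y1,x0:x1].reshape(-1,3);X=X[(X[:,2]>.17)&(X[:,2]<.25)]
print(len(X),X.min(0),X.max(0))
f=lambda p:np.linalg.norm(X-p[:3],axis=1)-.010
o=least_squares(f,[*X.mean(0)[:2],.195],loss="soft_l1",f_scale=.001);print("sphere",o.x.round(4),np.abs(o.fun).mean())
# cut: capsule axis through jug axis: fit angle using all spout points
E
python3 fit.py w2 302 327 79 116
```

```text
760 [0.65018484 0.04323786 0.19995731] [0.66481293 0.06296047 0.21530839]
sphere [0.6592 0.0547 0.218 ] 0.00253213750272913
```

```bash
cat >> fit.py <<'E'
for z0 in (.19,.2):
    o=least_squares(f,[*X.mean(0)[:2],z0]);print("lin",o.x.round(4),np.abs(o.fun).mean())
cx=(x0+x1)//2;cy=(y0+y1)//2
print(W[cy-18:cy+19:3,cx,2].round(4));print(W[cy-18:cy+19:3,cx,1].round(4))
print(W[cy,x0-4:x1+10:3,2].round(4));print(W[cy,x0-4:x1+10:3,0].round(4))
E
python3 fit.py w2 302 327 79 116
```

```text
760 [0.65018484 0.04323786 0.19995731] [0.66481293 0.06296047 0.21530839]
sphere [0.6592 0.0547 0.218 ] 0.00253213750272913
lin [0.6553 0.053  0.2032] 0.00041150060548295417
lin [0.6553 0.053  0.2032] 0.00041150059814640803
[0.086  0.2083 0.2117 0.2121 0.2121 0.2134 0.2131 0.2125 0.2128 0.2118
 0.2099 0.2087 0.0851]
[0.0236 0.0449 0.047  0.0487 0.0503 0.0521 0.0537 0.0553 0.0569 0.0585
 0.06   0.0616 0.054 ]
[0.0858 0.0858 0.2094 0.2108 0.212  0.2128 0.2136 0.2131 0.2118 0.2123
 0.211  0.2104 0.2083]
[0.674  0.6713 0.6633 0.6615 0.6597 0.6579 0.6562 0.6544 0.6527 0.6509
 0.6491 0.6474 0.6455]
```

The close wrist view shows the spout sphere at (319,97), the rim centre at (403,91) and the needle tip at (205,91). The depth fit puts the spout at +2.4° and the needle at −2.15°, so about 4.5° clockwise remains. I'll push the +y side spoke from here.

Request:
servo_tool --grip '[1,1,1,1,1,1,1,1,1,1]' --pt "-0.018 0.02 0" --pt "-0.036 0.04 0" --pt "-0.042 0.047 0.015" --pt "-0.042 0.047 0.045" --pt "-0.042 0.047 0.08" --pt "-0.042 0.047 0.115" --pt "-0.042 0.047 0.15" --pt "-0.042 0.047 0.185" --pt "-0.042 0.047 0.21" --pt "-0.042 0.047 0.224" --turn '[0,0,0,0,0,0,0,0,0,0]'

```text
time_s: 10.13
tcp_pos: [0.6044, 0.1927, 0.0586]
eef_rot: [179.7, -0.1, -90.3]
contact_force: [-0.0, 0.1, 0.2]
gripper_width: 0.0004
```

```bash
python3 look.py g
```

```text
10.1333 [0.6044 0.1927 0.0586] [ 1.797e+02 -1.000e-01 -9.030e+01] [-0.   0.1  0.2]
theta 90.44732932594212 r 0.1401614503812846
```

View pics/gscene.png

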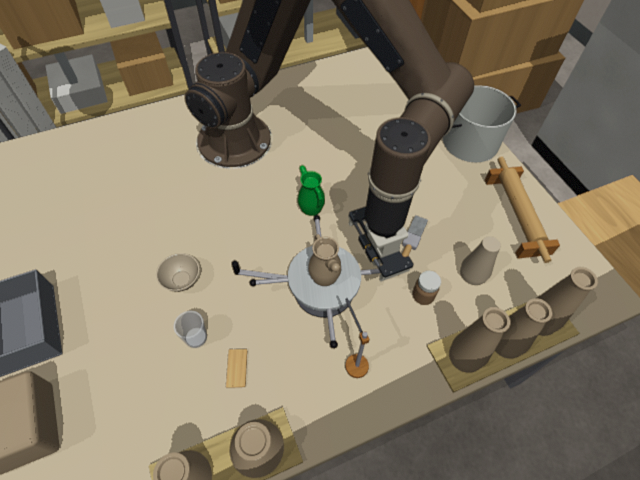

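Request:
servo_tool --grip '[1,1,1,1,1,1,1,1,1]' --pt "0 -0.004 0" --pt "0 -0.009 0" --pt "0 -0.012 0" --pt "0 -0.015 0" --pt "0 -0.018 0" --pt "0 -0.021 0" --pt "0 -0.024 0" --pt "0 -0.0265 0" --pt "0 -0.0265 0" --turn '[0,0,0,0,0,0,0,0,0]'

```text
time_s: 10.98
tcp_pos: [0.6335, 0.1938, 0.0626]
eef_rot: [-180.0, 0.0, -90.2]
contact_force: [-0.7, -0.1, -0.8]
gripper_width: 0.0005
```

```bash
python3 look.py i
```

```text
10.9833 [0.6335 0.1938 0.0626] [-180.     0.   -90.2] [-0.7 -0.1 -0.8]
theta 78.79389342596592 r 0.14408196279204957
```

View pics/itopc.png

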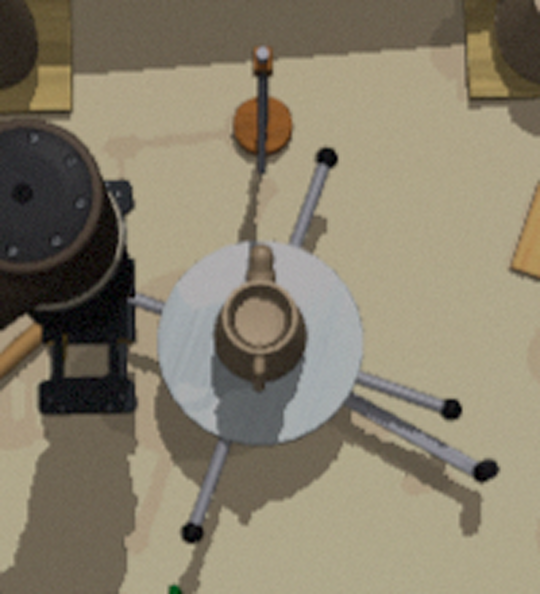

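```bash
cat > balls.py <<'E'
from plant import calibration
from h import *
import sys
c=calibration("top");f=lambda u,v:(220+(u+.5)/2.7-.5,90+(v+.5)/2.7-.5)
C=np.array([.6044,.0543])
a=list(map(float,sys.argv[1:]))
for u,v in zip(a[::2],a[1::2]):
    q=w(c,*f(u,v),.0775)[:2]-C;print(np.degrees(np.arctan2(q[1],q[0])).round(1))
E
python3 balls.py 327 156 452 409 192 532
echo; python3 balls.py 312 152 456 393 67 291
```

```text
-21.2
-111.1
158.8

-16.8
-106.4
73.3
```

Request:
servo_tool --grip '[1,1,1,1,1,1,1,1,1,1]' --pt "0 0.006 0" --pt "0 0.014 0" --pt "0 0.018 -0.01" --pt "0 0.018 -0.04" --pt "0 0.018 -0.075" --pt "0 0.018 -0.11" --pt "0 0.018 -0.15" --pt "0 0.018 -0.185" --pt "0 0.015 -0.215" --pt "0.015 0 -0.224" --turn '[0,0,0,0,0,0,0,0,0,0]'

```text
time_s: 11.92
tcp_pos: [0.6331, 0.1809, 0.2947]
eef_rot: [-179.5, 0.2, -90.1]
contact_force: [0.2, -0.2, 1.1]
gripper_width: 0.0007
```

Request:
servo_tool --grip '[1,1,1,1]' --pt "0.015 -0.012 0" --pt "0.027 -0.02 0" --pt "0.027 -0.02 0" --pt "0.027 -0.02 0" --turn '[0,0,0,0]'

```text
time_s: 12.25
tcp_pos: [0.6522, 0.1509, 0.2861]
eef_rot: [179.9, -0.0, -90.3]
contact_force: [0.0, -0.5, 0.9]
gripper_width: 0.0004
```

```bash
python3 wl.py w3
python3 - <<'E'
import cv2
p=cv2.imread("pics/w3.png")
a=cv2.resize(p[20:170,290:490],None,fx=4,fy=4,interpolation=cv2.INTER_CUBIC)
cv2.imwrite("pics/w3c.png",a)
E
```

```text
12.25 [0.6522469  0.15092514 0.28608137] [ 1.79932305e+02 -1.81020537e-02 -9.03194718e+01] 0.9731438931044014
```

View pics/w3.png

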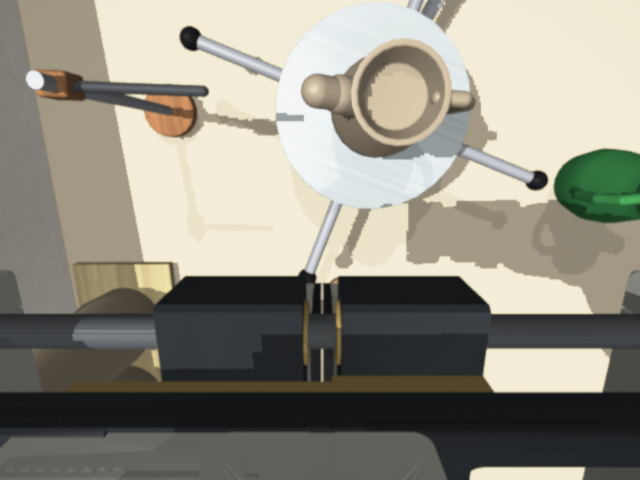

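View pics/w3c.png

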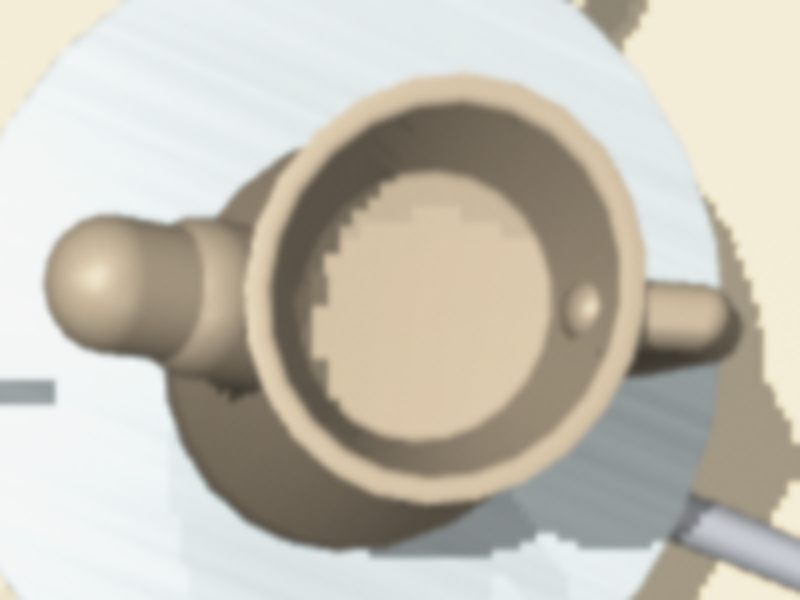

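```bash
python3 fit.py w3 301 326 73 109
python3 - <<'E'
from h import *
import pickle
c=pickle.load(open("pics/w3.pkl","rb"))
W=lambda u,v,z:w(c,u,v,z)[:2]
A=lambda p,q:np.degrees(np.arctan2(*(p-q)[::-1])).round(2)
rim=W(401.4,92.1,.21);tip=W(205.5,91,.188);rod=W(36,79.5,.21)
b=[W(190.5,38.5,.0775),W(537.5,180,.0775)];ax=(b[0]+b[1])/2
print("rim",rim,"ax",ax,"tip",tip,"spoke",A(b[0],b[1]),"needle",A(tip,ax),A(rod,ax),A(rod,tip))
q=W(318.25,90.9,.2032);print(q,A(q,rim),A(q,ax),"to tip",A(tip,q))
E
```

```text
765 [0.6500876  0.03952918 0.20093453] [0.66465738 0.05882624 0.21448473]
sphere [0.6588 0.0509 0.2183] 0.0024497541941475467
lin [0.6553 0.049  0.2032] 0.00040491025652173866
lin [0.6553 0.049  0.2032] 0.00040491025847762746
[0.0839 0.2096 0.2107 0.2129 0.2139 0.2118 0.2141 0.2117 0.2117 0.2108
 0.2098 0.2074 0.0865]
[0.0181 0.0416 0.0433 0.0453 0.0471 0.0484 0.0503 0.0516 0.0533 0.0548
 0.0564 0.0579 0.0487]
[0.0863 0.0856 0.2096 0.2105 0.2114 0.2134 0.2135 0.213  0.214  0.2114
 0.2114 0.2095 0.2089]
[0.6741 0.6715 0.6632 0.6614 0.6596 0.6578 0.656  0.6543 0.6525 0.6508
 0.649  0.6472 0.6454]
rim [0.60504468 0.05060815] ax [0.6045583  0.05133969] tip [0.72704685 0.04657398] spoke -21.05 needle -2.23 -2.27 -2.33
[0.65420161 0.04883791] -2.06 -2.88 to tip -1.78
```

```bash
sed -i 's/^C0=.*/C0=np.array([.605,.0512])/' h.py
python3 - <<'E'
from h import *
from plant import calibration
c=calibration("top")
print("cup base",w(c,453,217,0),"bowl",w(c,457,288,.02),"rib",w(c,423,175,.008),"knobfinal",pol(-81,.225))
print(pol(-136,.226),rel(*pol(-136,.226),.2,-136))
E
```

```text
cup base [ 0.60489798 -0.2856934   0.        ] bowl [ 0.42849398 -0.28072638  0.02      ] rib [ 0.71164915 -0.21524749  0.008     ] knobfinal [ 0.64019775 -0.17102988]
[ 0.44242921 -0.10579279] ([np.float64(0.2582), np.float64(0.2084), np.float64(0.0861)], np.float64(0.798))
```

Request:
servo_tool --grip '[1,1,1,1,1,1,1,1,1,1]' --pt "0.013 0.01 0" --pt "0.041 0.033 0" --pt "0.072 0.058 0" --pt "0.103 0.083 0" --pt "0.134 0.108 0" --pt "0.165 0.133 0" --pt "0.196 0.158 0" --pt "0.227 0.183 0" --pt "0.25 0.202 0" --pt "0.258 0.208 0" --turn '[0.06,0.15,0.25,0.35,0.45,0.55,0.65,0.74,0.79,0.8]'

```text
time_s: 13.13
tcp_pos: [0.4404, -0.1071, 0.2868]
eef_rot: [-180.0, 0.0, -136.3]
contact_force: [-0.5, 0.9, -1.1]
gripper_width: 0.0005
```

```bash
python3 look.py j;python3 - <<'E'
from h import *
print(rel(*pol(-136,.226),.056,-136))
E
```

```text
13.1333 [ 0.4404 -0.1071  0.2868] [-180.     0.  -136.3] [-0.5  0.9 -1.1]
theta -136.1154033594763 r 0.22833523707607117
([np.float64(-0.0004), np.float64(0.0001), np.float64(0.231)], np.float64(-0.003))
```

View pics/jscene.png

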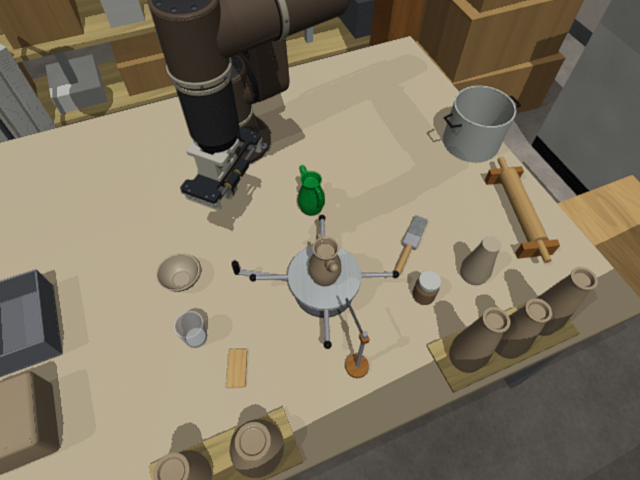

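Request:
servo_tool --grip '[1,1,1,1,1,1,1,1,1,1]' --pt "0 0 0.01" --pt "0 0 0.04" --pt "0 0 0.075" --pt "0 0 0.11" --pt "0 0 0.145" --pt "0 0 0.175" --pt "0 0 0.2" --pt "0 0 0.218" --pt "0 0 0.229" --pt "0 0 0.229" --turn '[0,0,0,0,0,0,0,0,0,0]'

```text
time_s: 14.07
tcp_pos: [0.4419, -0.1046, 0.0541]
eef_rot: [179.8, -0.3, -136.0]
contact_force: [0.6, -0.1, -0.5]
gripper_width: 0.0002
```

```bash
python3 look.py k
```

```text
14.0667 [ 0.4419 -0.1046  0.0541] [ 179.8   -0.3 -136. ] [ 0.6 -0.1 -0.5]
theta -136.30338502262856 r 0.22556147021892117
```

View pics/kscene.png

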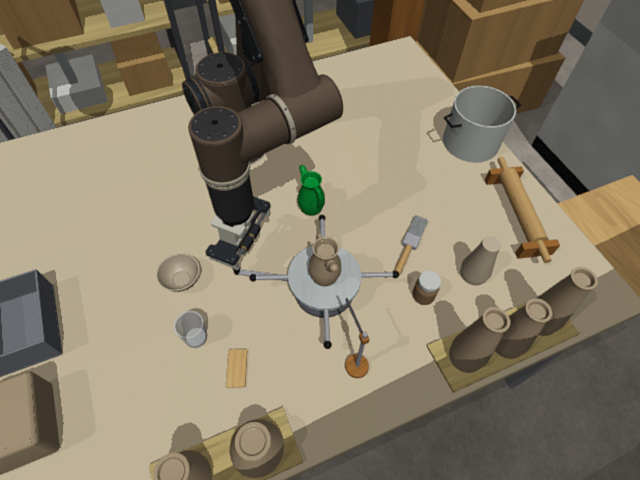

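Request:
servo_tool --grip '[1,1,1,1,1,1,1,1,1,1]' --pt "-0.0001 -0.0079 0" --pt "-0.0006 -0.0158 0" --pt "-0.0012 -0.0237 0" --pt "-0.0022 -0.0316 0" --pt "-0.0034 -0.0394 0" --pt "-0.005 -0.0472 0" --pt "-0.0067 -0.0549 0" --pt "-0.0088 -0.0626 0" --pt "-0.0111 -0.0701 0" --pt "-0.0137 -0.0776 0" --turn '[-0.035,-0.07,-0.105,-0.14,-0.175,-0.209,-0.244,-0.279,-0.314,-0.349]'

```text
time_s: 15.0
tcp_pos: [0.5085, -0.1514, 0.0586]
eef_rot: [-179.9, 0.1, -115.9]
contact_force: [-1.6, 0.9, 0.0]
gripper_width: 0.0003
```

```bash
python3 look.py l
```

```text
15.0 [ 0.5085 -0.1514  0.0586] [-1.799e+02  1.000e-01 -1.159e+02] [-1.6  0.9  0. ]
theta -115.48116549813801 r 0.22441405509849952
```

View pics/lscenec.png

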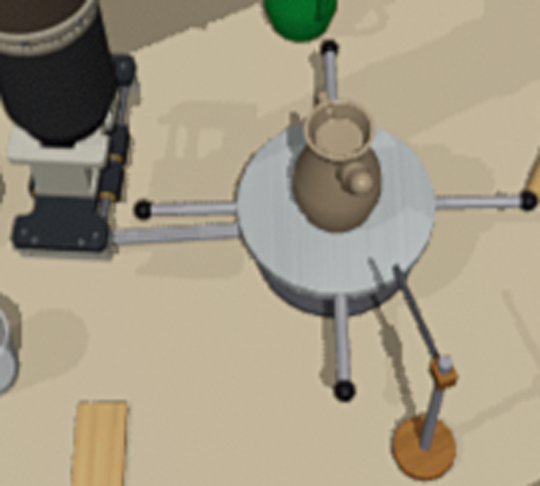

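View pics/ltopc.png

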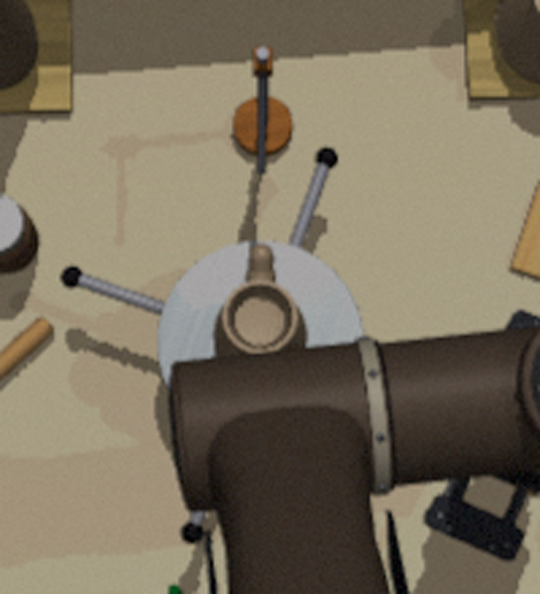

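Lever moving, wheel unchanged. I'll continue another 20°.

Request:
servo_tool --grip '[1,1,1,1,1,1,1,1,1,1]' --pt "-0.0001 -0.0079 0" --pt "-0.0006 -0.0158 0" --pt "-0.0012 -0.0237 0" --pt "-0.0022 -0.0316 0" --pt "-0.0034 -0.0394 0" --pt "-0.005 -0.0472 0" --pt "-0.0067 -0.0549 0" --pt "-0.0088 -0.0626 0" --pt "-0.0111 -0.0701 0" --pt "-0.0137 -0.0776 0" --turn '[-0.035,-0.07,-0.105,-0.14,-0.175,-0.209,-0.244,-0.279,-0.314,-0.349]'

```text
time_s: 15.93
tcp_pos: [0.5832, -0.173, 0.0581]
eef_rot: [-180.0, 0.0, -96.0]
contact_force: [-1.4, 1.5, 0.6]
gripper_width: 0.0002
```

```bash
python3 look.py m
```

```text
15.9333 [ 0.5832 -0.173   0.0581] [-180.    0.  -96.] [-1.4  1.5  0.6]
theta -95.56475722013546 r 0.22524877918004782
```

View pics/mscenec.png

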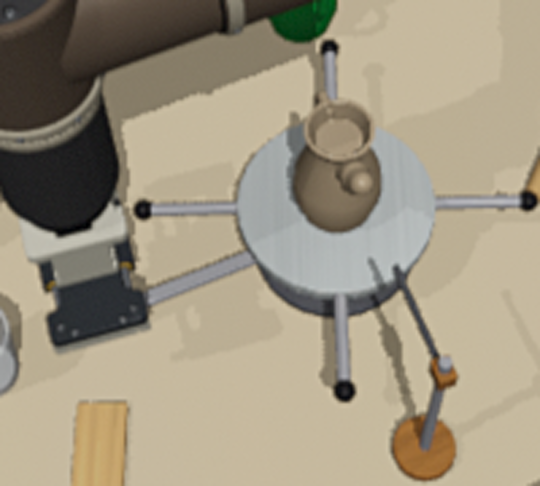

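Request:
servo_tool --grip '[1,1,1,1,1,1]' --pt "0 -0.005 0" --pt "-0.0003 -0.01 0" --pt "-0.0006 -0.014 0" --pt "-0.0007 -0.018 0" --pt "-0.0009 -0.02 0" --pt "-0.0009 -0.02 0" --turn '[-0.022,-0.044,-0.062,-0.079,-0.088,-0.088]'

```text
time_s: 16.53
tcp_pos: [0.5911, -0.175, 0.0572]
eef_rot: [178.8, 0.0, -91.1]
contact_force: [-36.8, 4.8, 30.4]
gripper_width: 0.0003
```

Request:
servo_tool --grip '[1,1,1]' --pt "0 -0.002 0" --pt "0 -0.003 0" --pt "0 -0.003 0" --turn '[-0.009,-0.013,-0.013]'

```text
time_s: 16.78
tcp_pos: [0.5913, -0.1752, 0.0571]
eef_rot: [178.5, 0.1, -90.4]
contact_force: [-44.9, 5.9, 37.1]
gripper_width: 0.0002
```

Request:
servo_tool --grip '[1,1,1,1]' --pt "0 0.006 0" --pt "0 0.012 0" --pt "0 0.016 0" --pt "0 0.016 0" --turn '[0,0,0,0]'

```text
time_s: 17.12
tcp_pos: [0.5899, -0.1748, 0.0581]
eef_rot: [-179.9, 0.0, -90.3]
contact_force: [0.9, 0.1, -0.6]
gripper_width: 0.0005
```

```bash
python3 look.py n; python3 wl.py w4
```

```text
17.1167 [ 0.5899 -0.1748  0.0581] [-179.9    0.   -90.3] [ 0.9  0.1 -0.6]
theta -93.82296908983217 r 0.22646563461161784
17.2167 [ 0.59032742 -0.17476474  0.05781114] [-1.79988456e+02 -7.50504787e-03 -9.02835397e+01] 0.37321423758861666
```

View pics/nscenec.png

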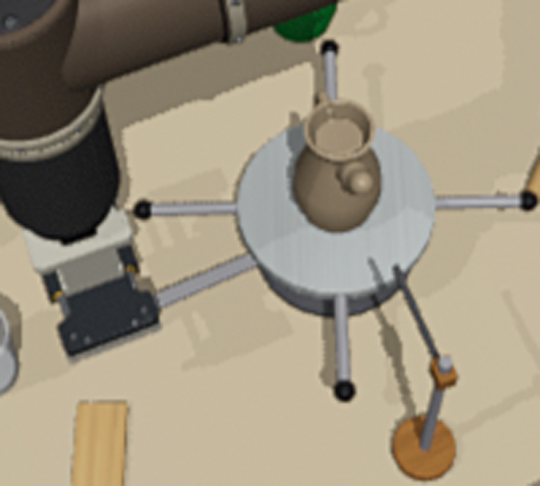

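View pics/w4.png

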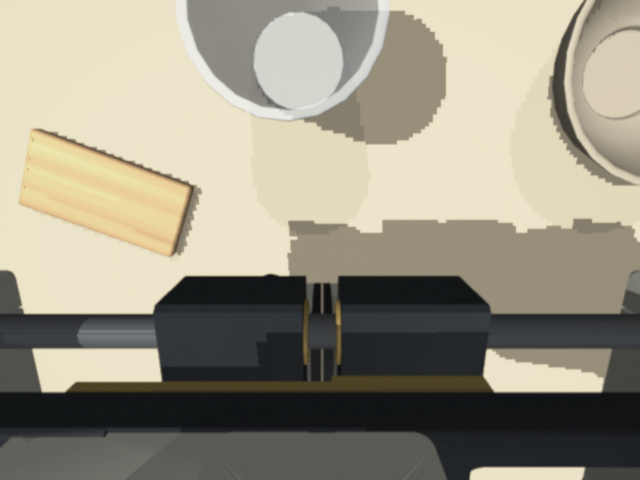

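View pics/ntopc.png

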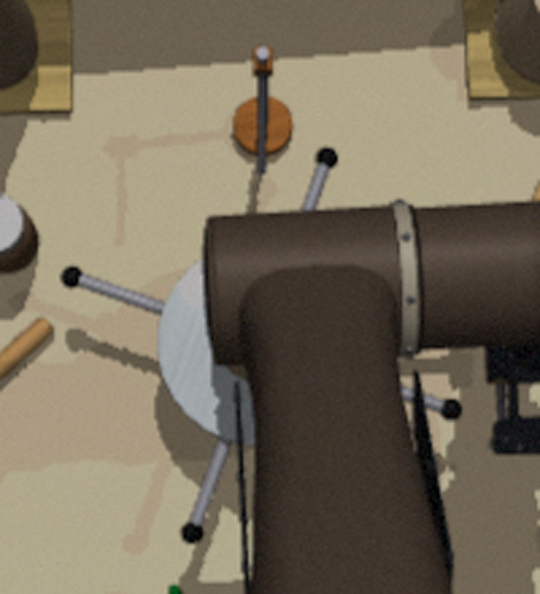

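Request:
servo_tool --grip '[1,1,1,1,1,1,1,1,1,1]' --pt "0 0.008 0" --pt "0 0.016 0" --pt "0 0.02 -0.01" --pt "0 0.02 -0.035" --pt "0 0.02 -0.07" --pt "0.01 0.03 -0.105" --pt "0.02 0.06 -0.14" --pt "0.04 0.09 -0.17" --pt "0.06 0.12 -0.19" --pt "0.08 0.15 -0.2" --turn '[0,0,0,0,0,0,0,0,0,0]'

```text
time_s: 18.1
tcp_pos: [0.4436, -0.2517, 0.2594]
eef_rot: [-179.7, -0.1, -90.2]
contact_force: [0.9, -0.9, -0.1]
gripper_width: 0.0005
```

```bash
python3 look.py o; python3 wl.py w5
```

```text
18.1 [ 0.4436 -0.2517  0.2594] [-1.797e+02 -1.000e-01 -9.020e+01] [ 0.9 -0.9 -0.1]
theta -118.05156160399311 r 0.3432107080812732
18.2 [ 0.44124372 -0.25318046  0.26014395] [-1.79653410e+02 -8.83750172e-02 -9.04162965e+01] 3.7942516033243128
```

View pics/oscenec.png

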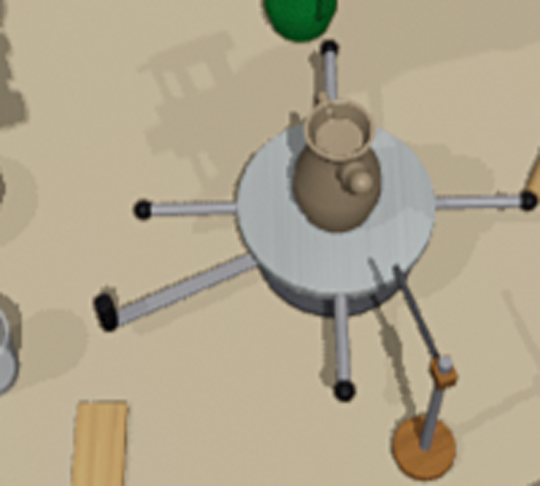

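View pics/otop.png

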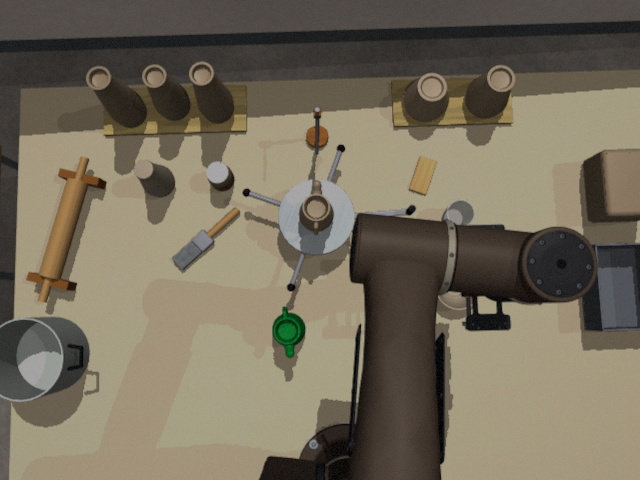

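Run:
```python
import cv2
p=cv2.imread("pics/otop.png");cv2.imwrite("pics/kc.png",cv2.resize(p[190:230,380:430],None,fx=8,fy=8,interpolation=cv2.INTER_CUBIC))
p=cv2.imread("pics/oscene.png");cv2.imwrite("pics/kc2.png",cv2.resize(p[290:340,210:270],None,fx=8,fy=8,interpolation=cv2.INTER_CUBIC))
```

```text
(no output)
```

View pics/kc.png

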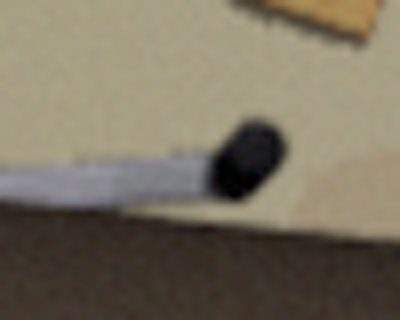

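View pics/kc2.png

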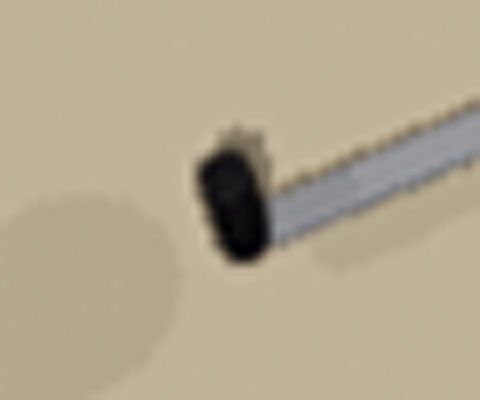

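Run:
```python
from h import *
from plant import calibration
for n,u,v,C in(("top",412,208.4,(.6044,.0543)),("scene",237.4,310.7,(.6063,.051))):
    q=w(calibration(n),u,v,.086)[:2]-np.array(C);print(n,np.hypot(*q),np.degrees(np.arctan2(q[1],q[0])))
```

```text
top 0.22530614427071918 -87.23468590748293
scene 0.22492941988469117 -87.31059380779163
```

Run:
```python
from h import *
print(rel(.565,-.1745,.26,-90), rel(.565,-.1745,.064,-90))
```

```text
([np.float64(-0.0787), np.float64(-0.1219), np.float64(-0.0014)], np.float64(-0.008)) ([np.float64(-0.0787), np.float64(-0.1219), np.float64(0.1946)], np.float64(-0.008))
```

Request:
servo_tool --grip '[1,1,1,1,1,1,1,1,1,1]' --pt "-0.015 -0.023 0" --pt "-0.035 -0.055 0" --pt "-0.055 -0.085 0.01" --pt "-0.07 -0.11 0.03" --pt "-0.079 -0.122 0.06" --pt "-0.079 -0.122 0.095" --pt "-0.079 -0.122 0.13" --pt "-0.079 -0.122 0.16" --pt "-0.079 -0.122 0.182" --pt "-0.079 -0.122 0.192" --turn '[0,0,0,0,0,0,0,0,0,0]'

```text
time_s: 19.08
tcp_pos: [0.5643, -0.172, 0.0598]
eef_rot: [179.7, 0.0, -90.3]
contact_force: [-0.1, 0.1, -1.3]
gripper_width: 0.001
```

Request:
servo_tool --grip '[1,1,1]' --pt "0 -0.004 0" --pt "0 -0.008 0" --pt "0 -0.008 0" --turn '[0,0,0]'

```text
time_s: 19.33
tcp_pos: [0.5767, -0.1728, 0.0655]
eef_rot: [-179.8, -0.0, -90.3]
contact_force: [0.6, 0.3, 0.5]
gripper_width: 0.0006
```

```bash
python3 look.py q; python3 wl.py w6
```

```text
19.3333 [ 0.5767 -0.1728  0.0655] [-179.8   -0.   -90.3] [0.6 0.3 0.5]
theta -97.19285632863503 r 0.22579634287746264
19.4333 [ 0.5758474  -0.17282951  0.06551954] [-1.79829706e+02 -5.90696542e-03 -9.02834662e+01] 0.8627440902144062
```

View pics/qscenec.png

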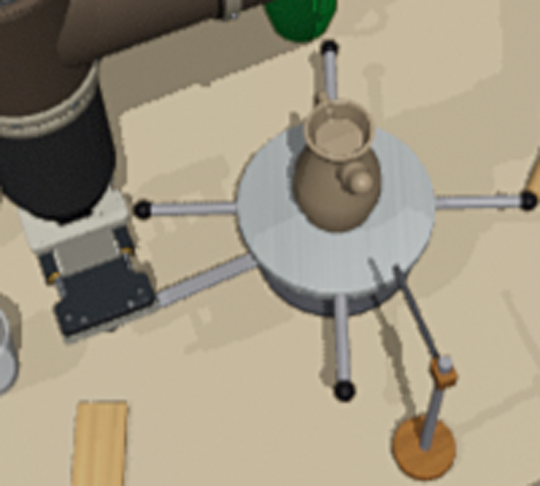

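Request:
servo_tool --grip '[1,1,1,1]' --pt "0 -0.004 0" --pt "0 -0.008 0" --pt "0 -0.01 0" --pt "0 -0.01 0" --turn '[0,0,0,0]'

```text
time_s: 19.82
tcp_pos: [0.5851, -0.173, 0.064]
eef_rot: [-180.0, -0.0, -90.3]
contact_force: [-0.8, -0.1, -0.4]
gripper_width: 0.0006
```

Request:
servo_tool --grip '[1,1,1,1]' --pt "0 -0.002 0" --pt "0 -0.004 0" --pt "0 -0.004 0" --pt "0 -0.004 0" --turn '[0,0,0,0]'

```text
time_s: 20.15
tcp_pos: [0.5884, -0.1729, 0.0637]
eef_rot: [180.0, 0.0, -90.3]
contact_force: [-0.4, 0.5, 0.1]
gripper_width: 0.0005
```

Request:
servo_tool --grip '[1,1,1,1]' --pt "0 -0.001 0" --pt "0 -0.002 0" --pt "0 -0.003 0" --pt "0 -0.003 0" --turn '[0,0,0,0]'

```text
time_s: 20.48
tcp_pos: [0.5911, -0.173, 0.0637]
eef_rot: [180.0, 0.0, -90.3]
contact_force: [-1.5, 0.3, 0.3]
gripper_width: 0.0002
```

Request:
servo_tool --grip '[1,1,1,1]' --pt "0 -0.001 0" --pt "0 -0.002 0" --pt "0 -0.002 0" --pt "0 -0.002 0" --turn '[0,0,0,0]'

```text
time_s: 20.82
tcp_pos: [0.5915, -0.173, 0.0635]
eef_rot: [179.8, 0.0, -90.3]
contact_force: [-6.7, 1.2, 3.9]
gripper_width: 0.0005
```

Request:
servo_tool --grip '[1,1,1,1]' --pt "0 -0.001 0" --pt "0 -0.002 0" --pt "0 -0.003 0" --pt "0 -0.003 0" --turn '[0,0,0,0]'

```text
time_s: 21.15
tcp_pos: [0.5918, -0.173, 0.0634]
eef_rot: [179.5, 0.0, -90.3]
contact_force: [-16.0, 2.9, 12.0]
gripper_width: 0.0005
```

The lever is blocked hard at the same place as before: 16 N for 0.3 mm of travel, with the way outside the wheel clear. That is the stop, so I'm backing off and doing a last check.

Request:
servo_tool --grip '[1,1,1,1,1,1,1,1,1,1]' --pt "0 0.006 0" --pt "0 0.014 0" --pt "0 0.022 -0.01" --pt "0 0.025 -0.035" --pt "0 0.025 -0.07" --pt "0.01 0.035 -0.105" --pt "0.02 0.06 -0.14" --pt "0.04 0.09 -0.17" --pt "0.06 0.12 -0.19" --pt "0.08 0.14 -0.2" --turn '[0,0,0,0,0,0,0,0,0,0]'

```text
time_s: 21.98
tcp_pos: [0.4549, -0.2526, 0.2677]
eef_rot: [-179.7, -0.1, -90.2]
contact_force: [1.6, -0.2, -1.3]
gripper_width: 0.0003
```

Request:
servo_tool --grip '[1,1,1,1,1,1,1]' --pt "0.01 0.005 -0.005" --pt "0.04 0.02 -0.01" --pt "0.07 0.03 -0.01" --pt "0.1 0.04 -0.01" --pt "0.12 0.05 -0.01" --pt "0.12 0.05 -0.01" --pt "0.12 0.05 -0.01" --turn '[0,0,0,0,0,0,0]'

```text
time_s: 22.57
tcp_pos: [0.4046, -0.3728, 0.274]
eef_rot: [-180.0, -0.0, -90.4]
contact_force: [0.2, 0.4, 0.1]
gripper_width: 0.0005
```

```bash
python3 look.py z
python3 - <<'E'
import cv2
p=cv2.imread("pics/ztop.png");cv2.imwrite("pics/kc3.png",cv2.resize(p[190:230,380:430],None,fx=8,fy=8,interpolation=cv2.INTER_CUBIC))
E
```

```text
22.5667 [ 0.4046 -0.3728  0.274 ] [-180.    -0.   -90.4] [0.2 0.4 0.1]
theta -115.2936251840982 r 0.46896947403534883
```

View pics/ztopc.png

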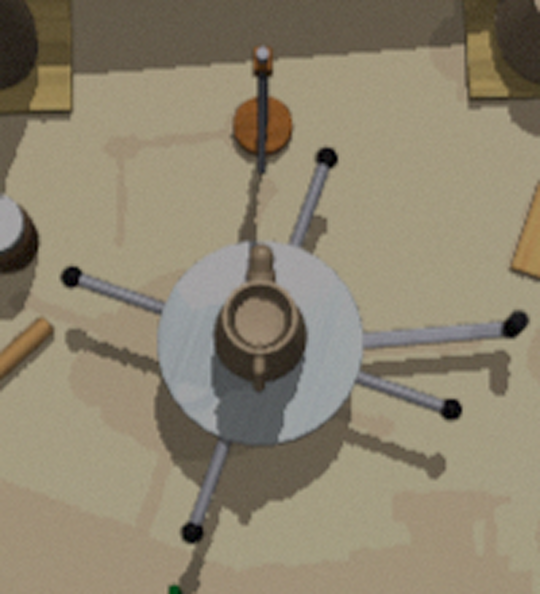

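View pics/zscene.png

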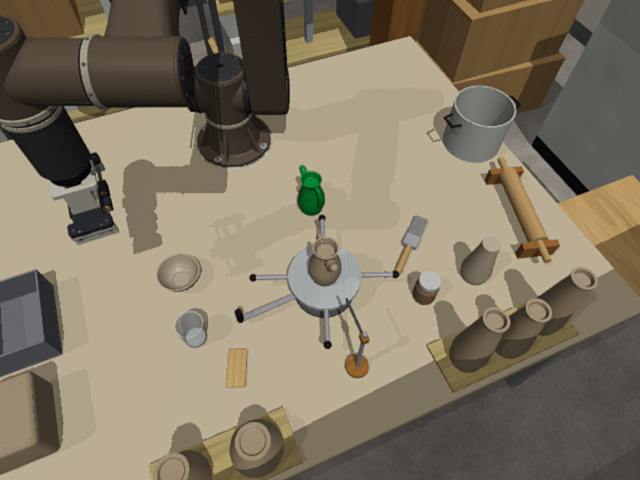

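View pics/kc3.png

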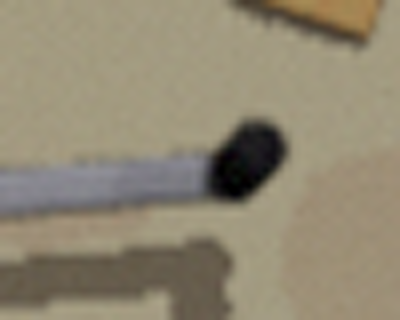

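The final pictures show the spout at crop (261,250), in line with the needle tip at (262,172). The spokes are where they were at the wrist-camera check. The knob sits at the same pixel as after the first push, and the other things are in place with the arm clear.

```bash
python3 -c "
from plant import order
print(order.close_job())"
```

```text
the job is handed in; nothing more can be done
None
```

I turned the wheel about 102° clockwise by its spokes with the closed fingertips, until the jug's spout pointed at the needle. Then I pushed the brake knob away from the robot until it would go no further. The job was handed in at about 22.7 s of robot time, with the gripper well clear.

**Spout:** the close wrist view put the spout at −2.1° to −2.9°, depending on which centre was used, and the needle at −2.2°. The jug is upright and centred. The last pictures show the spokes unchanged after the brake was pushed.

**Brake:** the lever stopped hard at the same spot in two separate pushes at different heights. It held there against about 45 N in the first push, which is force on the fingertips.

**Check that disagreed:** I measured about 34° (0.59 rad) of knob travel, not the full 0.70 rad. The way outside the wheel was clear and both pushes stopped at the same place, so I took it as the stop and assume the lever started partly on. I could not see the stop pins under the wheel to confirm this.

**Other things:** nothing else appears moved in the last pictures, including the green jug.

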